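# Pour the sample beads into the imaging station and hold the scale gauge in view

### The job

Pour the six orange beads from the white cup into the open well of the imaging station and stand the cup back upright on the bench. Then take the scale gauge from its rack, pass its blade down through the slot in the station's blue roof, and finish holding it there upright with the roof's top face level with the red band, never letting go, so that the beads can be photographed beside the scale. Leave the flask, petri dish and jar where they are.

Things in the scene. Friction and masses are not known exactly. Their poses are not given: they have to be found in the camera images.
- station: imaging station fixed to the bench; base 132 (x) x 226 (y) mm, 10 mm thick. Origin on the bench at mid-x, beside the white wall between its halves; x points away from the robot at yaw 0, z up. -y half: open-topped well. +y half: bay open to -x and +x under a blue roof 12 mm thick, top at 110 mm, 120 (x) x 108 (y) mm. At y = 0, x 80 to 175 mm stands a small camera, 85 mm high
- well (a point): centre of the well's grey inner floor, 10 mm above the bench, axes as the station's. Inside, the well is 112 mm along x and from y = -51 to +53 mm; outer walls 4 mm thick, rising 50 mm above this point (the +x one is clear); the wall on the bay's side (+y) rises 88 mm and the roof's edge over it 100 mm
- slot (a point): centre of the slot's mouth, on the roof's top face 110 mm above the bench, axes as the station's. The slot goes straight down through the 12 mm roof and measures 10 mm along x by 42 mm along y, with a thin white outline round it; below the roof there is free room down to the base, 100 mm below this point
- cup: white cup with spout and blue grip, loose, about 0.12 kg empty. Origin under it; spout to -x, grip at +x. Over all x -58 to 56, y -31 to 31 mm; side and back walls 48 mm high, 4 mm thick. Inside, a flat floor (z 4 mm, x -22 to 28), then a chute rising at 40 degrees to the lip at the -x end: tipped 60 to 70 degrees, spout down, it empties
- cup_grip (a point): point to hold on the cup's grip, 44 mm along +x from the cup's origin and 70 mm up. The grip is an upright blue bar, 14 mm thick along the cup's y, 24 mm wide along its x, its top 92 mm above the cup's underside (22 mm above this point); axes as the cup's
- cup_lip (a point): middle of the spout's lip, on the chute's upper end: 58 mm along -x from the cup's origin and 36 mm up; axes as the cup's
- rack: grey gauge rack fixed to the bench, base 90 x 110 mm, top plate 70 mm along x by 90 mm along y with its top at 90 mm; origin on the bench under its centre. The gauge hangs by its collar in a slot 14 mm (x) by 46 mm (y) in the middle of the top plate
- gauge: scale gauge, loose, about 0.12 kg, 128 mm tall, upright in the rack. Origin at the blade's bottom tip, z up. White blade 8 mm thick (x), 40 mm wide (y), 80 mm long, the lowest 12 mm rounded and narrower; red band from 35 to 55 mm; black collar 20 x 56 mm from 80 to 86 mm; black grip 14 mm thick (x), 30 mm wide (y), from 86 to 128 mm. Fits the slot either way round
- gauge_band (a point): centre of the gauge's red band, 45 mm above the blade's tip, on its axis; axes as the gauge's
- gauge_grip (a point): point to hold on the gauge's grip, 110 mm above the blade's tip, on its axis; axes as the gauge's
- bead0_center (a point): centre of an orange bead, a hard ball 16 mm across, 12 g; all six start in the cup
- bead1_center (a point): centre of an orange bead, a hard ball 16 mm across, 12 g; all six start in the cup
- bead2_center (a point): centre of an orange bead, a hard ball 16 mm across, 12 g; all six start in the cup
- bead3_center (a point): centre of an orange bead, a hard ball 16 mm across, 12 g; all six start in the cup
- bead4_center (a point): centre of an orange bead, a hard ball 16 mm across, 12 g; all six start in the cup
- bead5_center (a point): centre of an orange bead, a hard ball 16 mm across, 12 g; all six start in the cup
- flask: amber flask, 56 mm across, 130 mm tall, loose bystander; origin under it
- petri: green glass petri dish, 92 mm across, 18 mm tall, loose bystander; origin under it
- jar: small glass jar with black cap, 44 mm across, 45 mm tall, loose bystander; origin under it
Things that resemble listed ones, but are neither listed nor needed, are in the scene too. Leave any green look-alike of the cup alone.

How it is judged:
By the outcome, as a careful person would: the job done as asked, in the order asked, and still so for the second after the job is handed in, while the arm keeps its last pose, push and grip.
It also fails if it takes over 72 s, if anything falls off the work surface, if the arm or the gripper's body presses on something with over 40 N, if the wrist force passes 120 N, or if a joint passes its speed limit or range.

### The arm

A 6-joint arm with a two-finger parallel gripper is mounted at the origin on the work surface. World frame = base frame: x ahead of the robot, y to its left, z up, the work surface at z = 0. Lengths are in m, angles in rad, forces in N, time in s.
With the tool pointing down it reaches from about 0.225 to 0.875 m from the base axis. Payload 3.4 kg.
Tool frame: the origin (TCP) lies on the mounting face of the last link; the fingertips stand 173 mm ahead of it and the grasp point (between the pads) lies 155 mm ahead of it; y points along the fingers, x is the direction in which the jaws open and shut, and the axes are right-handed (so a half turn about y gives the same grasp; the last joint's range is limited). The gripper opens to 85 mm and grips with 20 to 120 N. Pads are 22 mm wide; open, the fingers measure 114 mm over their backs; the gripper's body (76 mm by 85 mm) begins 54 mm behind the grasp point. The pads swing forward as they close: fully open they stand 13 mm farther back than shut.
Start: joints at [1.089, 0.276, 1.505, -0, 1.361, -0.121], TCP at [0.203, 0.538, 0.405] pointing down, gripper open.
Joint ranges: [-2.89, 2.89], [-0.75, 2.08], [0.22, 2.7], [-1.18, 4.32], [0.11, 2.71], [-2.7, 2.7]. Speed limits (rad/s): [2.57, 2.57, 3.14, 3.14, 3.14, 3.14].

### API

Orientations are given as a unit quaternion [w, x, y, z].
In Python, from rig import manip, vision, ticket gives the robot as it stands.
- The arm moves only by the tool arm_command, never from a script. Its argument "increments" is one flat list of numbers, 7 for each row, row after row: the turn, a rotation vector about the tool's x, y, z in rad, then the shift along the tool's x, y, z in cm, then the closure, from 0 (fully open) to 1 (shut). In form: [wx, wy, wz, tx, ty, tz, hand, wx, wy, wz, tx, ty, tz, hand, ...]. A call has 1 to 8 rows; each row shifts and turns the commanded pose from where the row before left it, along the tool's axes as they then stand; what a row does not reach is not made up. A row lasts 1/8 s, in which the tool goes at most 62.5 mm and 10.7 degrees, less where a joint would pass 70% of its speed; a pose out of reach is approached as far as the arm can. A call is refused whole if a number of a shift passes 6.25 or a number of a turn 0.188, either way. A call with a gripper value outside its range is refused whole. The fingers move at their own pace and stop on an object; "grip_force" is the grip in N (left out, the last holds). Time passes only in rows, so rows that do not move let the fingers close. It gives the time, the measured TCP pose, the force and the opening at its end, in the units of the state.
- manip.get_state(): the state, without advancing time (a new reading comes with each control period).
- vision.get_image(name): name is "side" or "top" or "wrist"; returns the picture (384x512x3 uint8, red, green, blue); there is no depth.
- vision.camera_params(name): a dict with "vfov" (degrees; the focal length in pixels is half the picture's height over the tangent of half this angle, whatever the lens; pixels are square), "cx", "cy" (the principal point, pixels), "R" (3x3) and "t" (3): a world point X has camera coordinates R X + t. Camera axes: x right, y down, z forward; pixel columns grow to the right and rows downward; lengths in m; the calibration is good to about 2 mm. A picture is of the moment at which its call begins: read the wrist's pose just before it. camera_params takes no time and is no camera call; for the wrist camera it gives the pose at the moment of the call.
- ticket.sign_off(): hands the job in, once; it reports no verdict.
The state is a dict: "clock": time; "qpos": joint angles; "qd": joint speeds; "effort": joint torques, N m; "position": TCP position; "ee_rot": TCP orientation; "contact_force": force on the tool from outside, world axes, zero at the start; "moment": the same for the moment, N m; "width": finger opening in m.
Only numpy, scipy, OpenCV 4.12 (cv2) and the standard library are available. Lean on these libraries where they do the work, as an engineer would, in place of code of your own. Each camera call takes 0.05 s, during which the arm holds its last target.

## Working session

There is one attempt and no reset: what is moved stays moved. The work goes in short steps, Python scripts to look and compute and a tool call to move; the robot and the scene stay as the last step left them, time stands still between calls to the robot, and variables do not carry over. Pictures are saved under pics/ and viewed, and the job is handed in when it is done.

Besides the shell and the picture viewer there is one more tool, called as name(argument=value, ...) on one line, values as JSON. arm_command: Moves the arm, as the interface text tells. Its arguments: {"type":"object","properties":{"increments":{"type":"array"},"grip_force":{"type":"number"}},"required":["increments"]}

```bash
mkdir -p pics; ls; python3 - <<'E'
from rig import manip, vision
import cv2
print(manip.get_state())
for n in ("side","top","wrist"):
    p=vision.camera_params(n); print(n,p)
    cv2.imwrite(f"pics/a_{n}.png",vision.get_image(n)[:,:,::-1])
E
```

```text
pics
{'clock': 0.0, 'qpos': array([ 1.08899610e+00,  2.76595159e-01,  1.50615245e+00, -1.10207165e-06,
        1.36068300e+00, -1.20996244e-01]), 'qd': array([-6.50555523e-04, -1.58725593e-03,  1.02328501e-03, -8.36207588e-04,
        1.55458980e-03, -5.12834507e-06]), 'effort': array([-7.97299890e-05, -4.16768610e+01, -2.45805395e+01, -6.65478910e-04,
        1.07894756e-02, -2.39143297e-06]), 'position': array([0.20289265, 0.53778359, 0.40383162]), 'ee_rot': array([-0.58129535,  0.58190077,  0.40159819, -0.40274819]), 'contact_force': array([ 0.65448537,  0.16519265, -0.92319322]), 'moment': array([-0.00831008,  0.03017981,  0.05095499]), 'width': 0.08528864676425163}
side {'vfov': 43.35091454591209, 'cx': 250.01051535558267, 'cy': 196.60139940317904, 'R': array([[ 0.9904264 , -0.13796784, -0.00451876],
       [-0.11009759, -0.76976136, -0.62876543],
       [ 0.08327104,  0.62324338, -0.7775819 ]]), 't': array([-0.60150953,  0.07155776,  1.27704294])}
top {'vfov': 46.754636342291626, 'cx': 256.2756661963172, 'cy': 191.739063707699, 'R': array([[-0.01666802, -0.99971538, -0.01706869],
       [-0.98578622,  0.01928525, -0.166894  ],
       [ 0.16717568,  0.01404428, -0.98582709]]), 't': array([-0.04728554,  0.59151282,  1.13004131])}
wrist {'vfov': 66.05428835243006, 'cx': 261.0433615348217, 'cy': 192.00272070000807, 'R': array([[ 0.35286345,  0.93567096, -0.00268868],
       [ 0.90001667, -0.33862886,  0.27440934],
       [ 0.25584639, -0.09924889, -0.96160922]]), 't': array([-0.57470147, -0.03555975,  0.37897731])}
```

View pics/a_side.png

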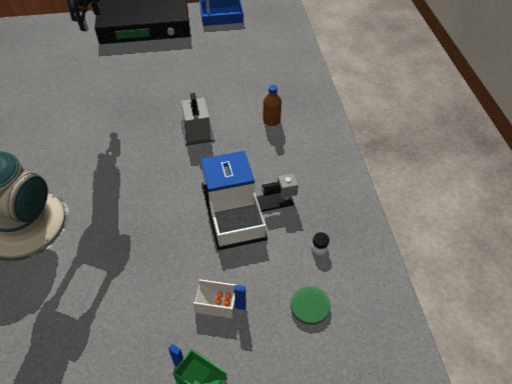

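View pics/a_top.png

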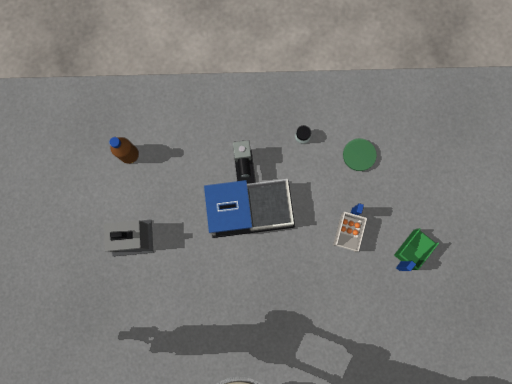

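View pics/a_wrist.png

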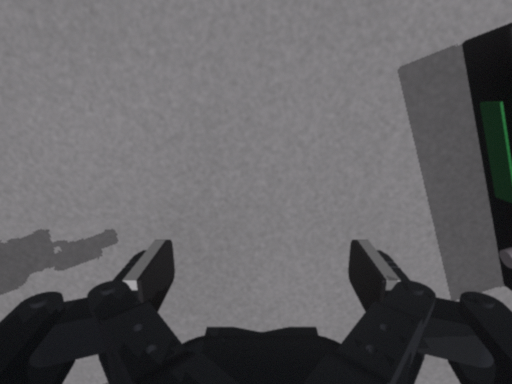

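The pictures show the white cup with beads and a blue grip (side 215,298; top 351,230). A green look-alike stands at side (200,370), top (415,248). The station is at side (232,195), top (248,207), and the rack with the gauge is at side (196,120), top (130,236). The other bench items are the flask at top (125,150), the jar at (304,134) and the petri dish at (360,155). I'll zoom in next.

```bash
cat > h.py <<'E'
import numpy as np, cv2
from rig import manip, vision
from scipy.spatial.transform import Rotation as Rn
def K(p,h=384):
    f=h/2/np.tan(np.radians(p['vfov'])/2); return f
def ray(p,uv):
    f=K(p); d=np.array([(uv[0]-p['cx'])/f,(uv[1]-p['cy'])/f,1.]); R=np.array(p['R']);t=np.array(p['t'])
    return -R.T@t, R.T@d
def onz(p,uv,z):
    c,d=ray(p,uv); return c+d*(z-c[2])/d[2]
def tri(obs):
    A=np.zeros((3,3));b=np.zeros(3)
    for p,uv in obs:
        c,d=ray(p,uv); d=d/np.linalg.norm(d);M=np.eye(3)-np.outer(d,d);A+=M;b+=M@c
    X=np.linalg.solve(A,b); return X,[np.linalg.norm((np.eye(3)-np.outer(d/np.linalg.norm(d),d/np.linalg.norm(d)))@(X-c)) for c,d in [ray(p,uv) for p,uv in obs]]
def proj(p,X):
    q=np.array(p['R'])@np.array(X)+np.array(p['t']); f=K(p); return np.array([p['cx']+f*q[0]/q[2],p['cy']+f*q[1]/q[2]])
def crop(img,x0,x1,y0,y1,s,fn):
    c=cv2.resize(img[y0:y1,x0:x1],None,fx=s,fy=s,interpolation=cv2.INTER_CUBIC); cv2.imwrite(fn,c)
E
python3 - <<'E'
from h import *
t=cv2.imread('pics/a_top.png'); s=cv2.imread('pics/a_side.png')
a=cv2.resize(t[175:245,95:195],None,fx=4,fy=4,interpolation=2); b=cv2.resize(t[195:265,325:425],None,fx=4,fy=4,interpolation=2)
c=cv2.resize(s[85:155,160:260],None,fx=4,fy=4,interpolation=2); d=cv2.resize(s[265:335,180:280],None,fx=4,fy=4,interpolation=2)
a=cv2.resize(t[205:275,95:195],None,fx=4,fy=4,interpolation=2)
cv2.imwrite('pics/b.png',np.vstack([np.hstack([a,b]),np.hstack([c,d])]))
a=cv2.resize(t[130:245,190:310],None,fx=3.3,fy=3.3,interpolation=2); c=cv2.resize(s[145:260,190:310],None,fx=3.3,fy=3.3,interpolation=2)
cv2.imwrite('pics/c.png',np.hstack([a,c]))
E
```

```text
(no output)
```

View pics/b.png

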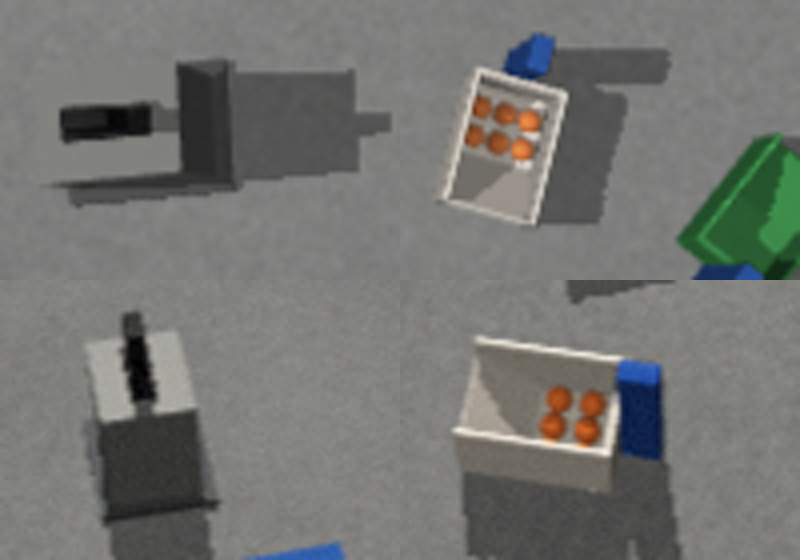

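View pics/c.png

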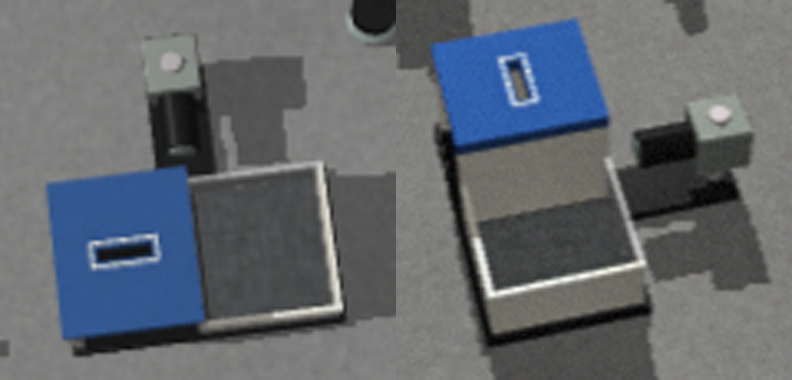

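```bash
cat > m.py <<'E'
from h import *
T=vision.camera_params('top');S=vision.camera_params('side')
print('cams',[ -np.array(p['R']).T@np.array(p['t']) for p in (T,S)])
u=lambda x,y:(325+x/4-.375,195+y/4-.375)
print('cup rim top')
P=[onz(T,u(x,y),.048) for x,y in ((78,68),(167,92))]+[onz(T,u(x,y),.036) for x,y in ((137,224),(42,199))]
for q in P: print(q.round(4))
print('grip? top img', [onz(T,u(x,y),.092).round(4) for x,y in ((137,34),(155,40),(142,70),(125,66))])
us=lambda x,y:(180+x/4-.375,265+y/4-.375)
print('cup side',[onz(S,us(x,y),z).round(4) for x,y,z in ((77,58,.036),(220,77,.048),(213,172,.048),(55,150,.036))])
print('gripside',[onz(S,us(x,y),.092).round(4) for x,y in ((222,82),(262,86),(262,94),(219,92))])
# roof
for n,p,pts in (('top',T,((47,184),(187,167),(205,322),(65,338))),('side',S,((432-396,45),(578-396,19),(610-396,122),(454-396,150)))):
    o=(190,130) if n=='top' else (190,145)
    print('roof',n,[onz(p,(o[0]+x/3.3-.35,o[1]+y/3.3-.35),.110).round(4) for x,y in pts])
for n,p,pts in (('top',T,((89,241),(156,234),(158,260),(92,269))),('side',S,((499-396,59),(525-396,53),(538-396,100),(512-396,105)))):
    o=(190,130) if n=='top' else (190,145)
    q=[onz(p,(o[0]+x/3.3-.35,o[1]+y/3.3-.35),.110) for x,y in pts]
    print('slot',n,np.round(q,4).tolist(),np.mean(q,0).round(4))
for n,p,pts in (('top',T,((320,163),(342,308))),('side',S,((640-396,262),(490-396,295)))):
    o=(190,130) if n=='top' else (190,145)
    print('well corner',n,[onz(p,(o[0]+x/3.3-.35,o[1]+y/3.3-.35),.06).round(4) for x,y in pts])
# rack top plate side
us=lambda x,y:(160+x/4-.375,85+(y-280)/4-.375)
q=[onz(S,us(x,y),.09) for x,y in ((87,345),(177,331),(198,407),(98,421))];print('rack side',np.round(q,4).tolist(),np.mean(q,0))
ut=lambda x,y:(95+x/4-.375,205+y/4-.375)
q=[onz(T,ut(x,y),.09) for x,y in ((42,63),(177,63),(180,180),(42,187))];print('rack top',np.round(q,4).tolist(),np.mean(q,0))
q=[onz(S,us(x,y),.17) for x,y in ((122,313),(142,313))];print('gtop? side',np.round(q,4).tolist())
E
python3 m.py
```

```text
cams [array([ 0.39340161, -0.07455018,  1.21193818]), array([ 0.49728857, -0.82381514,  1.03528044])]
cup rim top
[ 0.5332 -0.2881  0.048 ]
[ 0.5163 -0.3454  0.048 ]
[ 0.4313 -0.3236  0.036 ]
[ 0.4487 -0.2624  0.036 ]
grip? top img [array([ 0.5489, -0.3183,  0.092 ]), array([ 0.5449, -0.3295,  0.092 ]), array([ 0.5259, -0.3202,  0.092 ]), array([ 0.5287, -0.3097,  0.092 ])]
cup side [array([ 0.4517, -0.2518,  0.036 ]), array([ 0.5326, -0.2825,  0.048 ]), array([ 0.5217, -0.3406,  0.048 ]), array([ 0.4351, -0.3088,  0.036 ])]
gripside [array([ 0.5317, -0.3098,  0.092 ]), array([ 0.553 , -0.3153,  0.092 ]), array([ 0.5524, -0.3201,  0.092 ]), array([ 0.5294, -0.3156,  0.092 ])]
roof top [array([0.5991, 0.0733, 0.11  ]), array([ 0.6102, -0.0342,  0.11  ]), array([ 0.4911, -0.0462,  0.11  ]), array([0.481 , 0.0594, 0.11  ])]
roof side [array([0.4853, 0.0648, 0.11  ]), array([0.6045, 0.0769, 0.11  ]), array([ 0.6143, -0.0356,  0.11  ]), array([ 0.4937, -0.0465,  0.11  ])]
slot top [[0.5544, 0.0411, 0.11], [0.5588, -0.0099, 0.11], [0.5388, -0.0112, 0.11], [0.5329, 0.0389, 0.11]] [0.5462 0.0147 0.11  ]
slot side [[0.5368, 0.042, 0.11], [0.5579, 0.0455, 0.11], [0.5623, -0.0054, 0.11], [0.5419, -0.0077, 0.11]] [0.5497 0.0186 0.11  ]
well corner top [array([ 0.6212, -0.1388,  0.06  ]), array([ 0.5046, -0.1528,  0.06  ])]
well corner side [array([ 0.623 , -0.1336,  0.06  ]), array([ 0.5084, -0.1476,  0.06  ])]
rack side [[0.4457, 0.3287, 0.09], [0.5138, 0.3352, 0.09], [0.5222, 0.2479, 0.09], [0.4494, 0.2432, 0.09]] [0.48274846 0.28877017 0.09      ]
rack top [[0.5172, 0.328, 0.09], [0.5156, 0.2416, 0.09], [0.4416, 0.2376, 0.09], [0.4387, 0.3248, 0.09]] [0.47826004 0.28300692 0.09      ]
gtop? side [[0.4759, 0.262, 0.17], [0.4897, 0.26, 0.17]]
```

```bash
cat >> h.py <<'E'
def Rq(q): return Rn.from_quat([q[1],q[2],q[3],q[0]])
def Rtool(phi,tilt=0):
    """tool down, tool x along azimuth phi(deg); then tilt"""
    c,s=np.cos(np.radians(phi)),np.sin(np.radians(phi))
    x=np.array([c,s,0]);z=np.array([0,0,-1.]);y=np.cross(z,x)
    return Rn.from_matrix(np.c_[x,y,z])
def plan(p0,R0,p1,R1,n):
    """rows: shift in axes before the row's turn"""
    w=(R0.inv()*R1).as_rotvec()/n; out=[];R=R0;p=np.array(p0)
    for i in range(n):
        d=R.inv().apply((np.array(p1)-p)/(n-i))*100
        r=np.r_[np.round(w,3),np.round(d,2)]; out.append(r)
        p=p+R.apply(r[3:]/100); R=R*Rn.from_rotvec(r[:3])
    return np.array(out),p,R
def st():
    s=manip.get_state(); 
    import json
    with open('log.jsonl','a') as f: f.write(json.dumps([list(map(float,s['qpos'])),list(map(float,s['position'])),list(map(float,s['ee_rot']))])+'\n')
    return s,np.array(s['position']),Rq(s['ee_rot'])
def show(rows,hand):
    for r in rows: print(', '.join(f'{v:g}' for v in r)+f', {hand}')
E
python3 - <<'E'
from h import *
s,p,R=st(); print(R.as_matrix().round(3))
q=s['qpos']
print((Rn.from_euler('z',q[0])*Rn.from_euler('y',q[1]+q[2])*Rn.from_euler('z',q[3])*Rn.from_euler('y',q[4])*Rn.from_euler('z',q[5])).as_matrix().round(3))
g=np.array([.539,-.3175]); 
for phi in (74,-106):
    R1=Rtool(phi); rows,_,_=plan(p,R,[.50,-.30,.40],R1,16); print(phi,rows[0],rows[-1]); print((R1.inv()*R).as_rotvec())
E
```

```text
[[ 0.353 -0.001 -0.936]
 [ 0.936 -0.001  0.353]
 [-0.001 -1.     0.   ]]
[[-0.353 -0.936 -0.001]
 [-0.936  0.353 -0.001]
 [ 0.001  0.    -1.   ]]
74 [-9.80e-02 -4.00e-03 -4.00e-03 -4.24e+00  3.00e-02 -3.59e+00] [-9.80e-02 -4.00e-03 -4.00e-03 -4.51e+00  3.23e+00 -3.10e-01]
[1.57006548 0.06296554 0.06511897]
-106 [-0.005  0.136  0.136 -4.24   0.03  -3.59 ] [-0.005  0.136  0.136  4.88  -2.59  -0.63 ]
[ 0.08740023 -2.17935201 -2.17887591]
```

```bash
cat >> h.py <<'E'
def Rtool(phi,tilt=0):
    """fingers (tool y) down, tool x at azimuth phi deg; tilt deg about tool x (+: tip toward ...)"""
    c,s=np.cos(np.radians(phi)),np.sin(np.radians(phi))
    x=np.array([c,s,0]);y=np.array([0,0,-1.]);z=np.cross(x,y)
    return Rn.from_matrix(np.c_[x,y,z])*Rn.from_rotvec([np.radians(tilt),0,0])
E
python3 - <<'E'
from h import *
s,p,R=st()
P=vision.camera_params('wrist'); c=-P['R'].T@P['t']; print('cam in tool',R.inv().apply(c-p),'axis',R.inv().apply(P['R'][2]),'right',R.inv().apply(P['R'][0]))
R1=Rtool(74); rows,a,b=plan(p,R,[.47,-.28,.40],R1,20); show(rows,0);print(a)
E
```

```text
cam in tool [0.00093448 0.03130905 0.06987302] axis [-0.00097192  0.96155909 -0.27459638] right [9.99999427e-01 1.05761340e-03 1.64028670e-04]
-0, -0.004, -0, -3.35, 0.02, -2.69, 0
-0, -0.004, -0, -3.37, 0.02, -2.68, 0
-0, -0.004, -0, -3.38, 0.02, -2.67, 0
-0, -0.004, -0, -3.39, 0.03, -2.65, 0
-0, -0.004, -0, -3.4, 0.02, -2.64, 0
-0, -0.004, -0, -3.41, 0.03, -2.63, 0
-0, -0.004, -0, -3.42, 0.02, -2.61, 0
-0, -0.004, -0, -3.43, 0.03, -2.6, 0
-0, -0.004, -0, -3.44, 0.02, -2.58, 0
-0, -0.004, -0, -3.45, 0.03, -2.57, 0
-0, -0.004, -0, -3.46, 0.02, -2.56, 0
-0, -0.004, -0, -3.47, 0.03, -2.54, 0
-0, -0.004, -0, -3.48, 0.02, -2.53, 0
-0, -0.004, -0, -3.49, 0.03, -2.51, 0
-0, -0.004, -0, -3.5, 0.02, -2.5, 0
-0, -0.004, -0, -3.51, 0.03, -2.49, 0
-0, -0.004, -0, -3.51, 0.02, -2.47, 0
-0, -0.004, -0, -3.53, 0.03, -2.46, 0
-0, -0.004, -0, -3.53, 0.02, -2.45, 0
-0, -0.004, -0, -3.55, 0.03, -2.43, 0
[ 0.47000301 -0.28001241  0.39998911]
```

arm_command(increments=[0,-0.004,0,-3.4,0,-2.7,0,0,-0.004,0,-3.4,0,-2.7,0,0,-0.004,0,-3.4,0,-2.6,0,0,-0.004,0,-3.4,0,-2.6,0,0,-0.004,0,-3.4,0,-2.6,0,0,-0.004,0,-3.4,0,-2.6,0,0,-0.004,0,-3.4,0,-2.6,0,0,-0.004,0,-3.4,0,-2.6,0])

```text
clock: 1.15
position: [0.3081, 0.2094, 0.4046]
ee_rot: [-0.575, 0.575, 0.412, -0.412]
contact_force: [1.0, -0.3, -0.1]
width: 0.0857
```

```bash
python3 -c "
from h import *
s,p,R=st();print(p,s['clock'],s['qpos'],s['contact_force'])"
```

```text
[0.30805982 0.20944945 0.4046288 ] 1.15 [ 4.09766950e-01 -3.79180945e-02  1.87816592e+00 -1.07309048e-04
  1.30110985e+00 -8.32763042e-01] [ 1.02820053 -0.34917942 -0.13158162]
```

arm_command(increments=[0,-0.004,0,-3.5,0,-2.5,0,0,-0.004,0,-3.5,0,-2.5,0,0,-0.004,0,-3.5,0,-2.5,0,0,-0.004,0,-3.5,0,-2.5,0,0,-0.004,0,-3.5,0,-2.5,0,0,-0.004,0,-3.5,0,-2.5,0,0,-0.004,0,-3.5,0,-2.5,0,0,-0.004,0,-3.5,0,-2.5,0])

```text
clock: 2.15
position: [0.4116, -0.1188, 0.4045]
ee_rot: [0.569, -0.568, -0.421, 0.42]
contact_force: [1.2, 0.2, 0.1]
width: 0.0852
```

```bash
python3 -c "
from h import *
s,p,R=st();print(p,s['clock'],s['qpos'],s['contact_force'])
rows,a,b=plan(p,R,[.47,-.28,.40],Rtool(74),4);show(rows,0)"
```

```text
[ 0.41160285 -0.11876662  0.40454872] 2.15 [-4.43808411e-01  5.20968221e-02  1.78732613e+00  4.01629574e-04
  1.30234493e+00 -1.71759092e+00] [1.18158109 0.20789138 0.08596763]
-0, -0.004, 0, -3.43, 0.11, -2.58, 0
-0, -0.004, 0, -3.44, 0.11, -2.56, 0
-0, -0.004, 0, -3.44, 0.11, -2.55, 0
-0, -0.004, 0, -3.46, 0.12, -2.53, 0
```

arm_command(increments=[0,-0.004,0,-3.4,1,-2.5,0,0,-0.004,0,-3.4,1,-2.5,0,0,-0.004,0,-3.4,1,-2.5,0,0,0,0,-3.0,1,-2.5,0,0,0,0,0,0,0,0])

```text
clock: 2.78
position: [0.4701, -0.2748, 0.3631]
ee_rot: [0.567, -0.566, -0.423, 0.424]
contact_force: [-0.8, 0.3, -0.0]
width: 0.0856
```

```bash
python3 -c "
from h import *
s,p,R=st();print(p,s['clock'],s['qpos'],R.as_matrix().round(3))
P=vision.camera_params('wrist');im=vision.get_image('wrist')[:,:,::-1];cv2.imwrite('pics/w1.png',im)
np.save('w1.npy',[P],allow_pickle=True)
for n,X in (('grip',[.539,-.3175,.092]),('lip',[.441,-.287,.036])): print(n,proj(P,X))"
```

```text
[ 0.4700842  -0.2747581   0.36313568] 2.775 [-6.56614636e-01  2.57654089e-01  1.63756134e+00 -3.75873936e-04
  1.24782614e+00 -1.94015484e+00] [[ 0.283 -0.001 -0.959]
 [ 0.959  0.001  0.283]
 [ 0.    -1.     0.001]]
grip [236.836396   275.69962999]
lip [240.49472022 155.07635648]
```

View pics/w1.png

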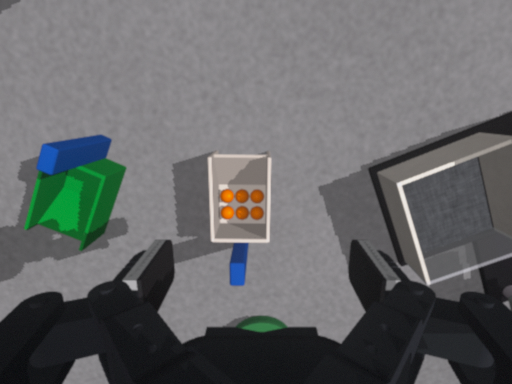

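The wrist view shows the white cup with six beads at (240,198), spout up in the picture, and its blue bar at (239,264). The green look-alike is at (75,195) with its own blue bar at (75,153). I choose the white cup, whose bar is directly behind its back wall, and check it close up.

```bash
python3 - <<'E'
from h import *
im=cv2.imread('pics/w1.png'); crop(im,190,290,140,300,3.7,'pics/w1c.png')
P=np.load('w1.npy',allow_pickle=True)[0]
h=cv2.cvtColor(im,cv2.COLOR_BGR2HSV); m=cv2.inRange(h,(105,120,30),(130,255,255)); m[:,:200]=0;m[:230]=0;m[:,280:]=0
ys,xs=np.nonzero(m); 
for y in range(ys.min(),ys.max()+1,3): 
    r=xs[ys==y]; print(y,r.min(),r.max(),h[y,r].mean(0).round() if len(r) else '')
E
```

```text
244 234 247 [111. 170. 110.]
247 233 247 [111. 168. 110.]
250 233 246 [111. 174. 109.]
253 232 246 [111. 172. 110.]
256 232 246 [111. 175. 111.]
259 231 246 [111. 173. 111.]
262 230 245 [110. 183. 123.]
265 230 245 [109. 204. 174.]
268 230 245 [109. 203. 175.]
271 230 244 [109. 207. 177.]
274 230 244 [109. 206. 177.]
277 230 244 [109. 204. 177.]
280 230 244 [109. 203. 177.]
283 230 243 [109. 206. 177.]
```

View pics/w1c.png

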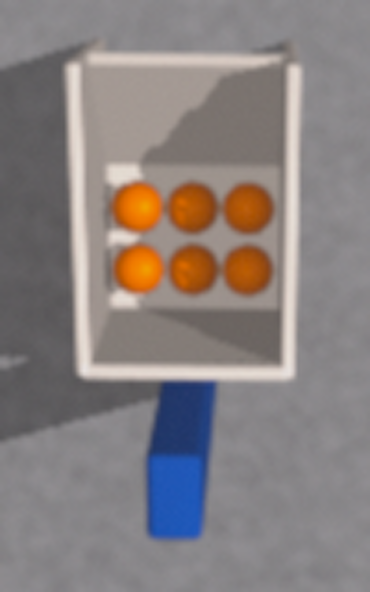

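```bash
python3 - <<'E'
from h import *
P=np.load('w1.npy',allow_pickle=True)[0]
f=lambda u,v,z:onz(P,(u,v),z)
c=[f(230.2,263,.092),f(245.3,263,.092),f(244,285.5,.092),f(230.2,285.5,.092)]
print(np.round(c,4)); m=np.mean(c,0);print('grip',m)
a=(c[2]+c[3]-c[0]-c[1]);print('yaw',np.degrees(np.arctan2(a[1],a[0])),np.linalg.norm(a)/2)
# rim
k=lambda x,y:(190+x/3.7-.36,140+y/3.7-.36)
b=[f(*k(66,64),.048),f(*k(302,64),.048),f(*k(294,380),.048),f(*k(78,380),.048)]
print(np.round(b,4)); 
for i,j in((0,3),(1,2)):
    a=b[j]-b[i];print(np.degrees(np.arctan2(a[1],a[0])),np.linalg.norm(a))
a=b[2]-b[3];print(np.degrees(np.arctan2(a[1],a[0]))+90,np.linalg.norm(a))
# FK fit
import json
from scipy.optimize import least_squares
D=[json.loads(l) for l in open('log.jsonl')]
def fk(t,q):
    a1,b1,h,L1,a3,L2,d=t
    rz=lambda x:Rn.from_euler('z',x);ry=lambda x:Rn.from_euler('y',x)
    v=np.array([0,0,d]); v=(rz(q[3])*ry(q[4])).apply(v)+[a3,0,L2]; v=ry(q[2]).apply(v)+[0,0,L1]; v=ry(q[1]).apply(v)+[a1,b1,h]; return rz(q[0]).apply(v)
g=lambda t:np.concatenate([fk(t,q)-p for q,p,_ in D]+[1e-2*(np.array(t)-[0,.07,.3,.4,0,.4,.1])])
r=least_squares(g,[0,.07,.3,.4,0,.4,.1]);print(r.x.round(4),np.abs(r.fun).max())
E
```

```text
[[ 0.5249 -0.3193  0.092 ]
 [ 0.5288 -0.3062  0.092 ]
 [ 0.5507 -0.3143  0.092 ]
 [ 0.5471 -0.3265  0.092 ]]
grip [ 0.53784995 -0.31656959  0.092     ]
yaw -19.158772943698164 0.02332098913453996
[[ 0.4322 -0.3168  0.048 ]
 [ 0.4496 -0.2577  0.048 ]
 [ 0.5357 -0.2846  0.048 ]
 [ 0.5184 -0.3434  0.048 ]]
-17.11751981593703 0.09021647910875079
-17.343821736359228 0.09020422093811799
163.58124361566084 0.061316047449158466
[2.000e-04 6.940e-02 1.725e-01 6.294e-01 6.150e-02 4.213e-01 2.254e-01] 0.0022937971549432078
```

```bash
cat > pl.py <<'E'
import sys
from h import *
# args x y z phi tilt n
x,y,z,phi,tilt,n=map(float,sys.argv[1:7])
s,p,R=st();print(p.round(4),'t',s['clock'],'F',np.round(s['contact_force'],1),'w',round(s['width'],4),'q',np.round(s['qpos'],2))
R1=Rtool(phi,tilt);rows,a,b=plan(p,R,[x,y,z],R1,int(n));show(rows,'h');print(a.round(4))
E
python3 pl.py .538 -.317 .30 73 0 3
```

```text
[ 0.4695 -0.2733  0.3636] t 2.825 F [-0.2  0.8 -1.3] w 0.0855 q [-0.66  0.26  1.64  0.    1.25 -1.94]
-0.001, 0.003, 0, -0.76, 2.11, -2.61, h
-0.001, 0.003, 0, -0.75, 2.12, -2.61, h
-0.001, 0.003, 0, -0.73, 2.12, -2.6, h
[ 0.538 -0.317  0.3  ]
```

arm_command(increments=[0,0.003,0,-0.75,2.1,-2.6,0,0,0.003,0,-0.75,2.1,-2.6,0,0,0.003,0,-0.75,2.1,-2.6,0,0,0,0,0,1.5,0,0,0,0,0,0,0,0,0])

```text
clock: 3.45
position: [0.5367, -0.3146, 0.2855]
ee_rot: [0.569, -0.566, -0.421, 0.422]
contact_force: [-0.5, 0.3, 0.4]
width: 0.0853
```

```bash
python3 pl.py .538 -.317 .228 73 0 3; python3 -c "
from h import *
for _ in range(1):
  s,p,R=st();print(p,Rtool(73).inv().apply(R.as_matrix()[:,0]))
im=vision.get_image('wrist')[:,:,::-1];cv2.imwrite('pics/w2.png',im)"
```

```text
[ 0.5367 -0.3146  0.2855] t 3.45 F [-0.5  0.3  0.4] w 0.0853 q [-0.64  0.43  1.58  0.    1.14 -1.92]
-0.001, 0.001, 0.001, -0.07, 1.92, -0.07, h
-0.001, 0.001, 0.001, -0.06, 1.91, -0.07, h
-0.001, 0.001, 0.001, -0.06, 1.92, -0.07, h
[ 0.538  -0.3169  0.228 ]
[ 0.53668926 -0.31462082  0.28546502] [ 0.99999166 -0.00184632  0.00364188]
```

View pics/w2.png

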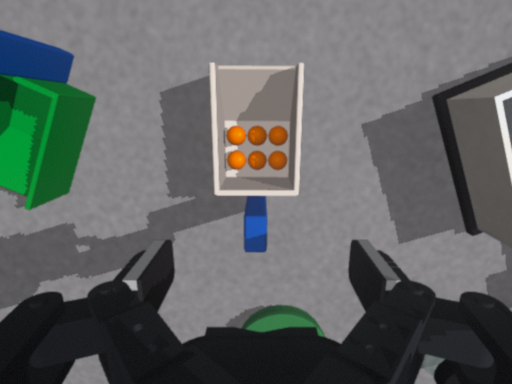

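arm_command(increments=[0,0,0,-0.1,1.9,-0.05,0,0,0,0,-0.1,1.9,-0.05,0,0,0,0,0,1.9,-0.05,0,0,0,0,0,0,0,0])

```text
clock: 4.0
position: [0.5378, -0.3177, 0.2297]
ee_rot: [0.568, -0.567, -0.421, 0.422]
contact_force: [-0.4, 0.1, 0.3]
width: 0.0853
```

```bash
python3 pl.py .538 -.317 .228 73 0 1; python3 -c "
from h import *
im=vision.get_image('wrist')[:,:,::-1];cv2.imwrite('pics/w3.png',im)"
```

```text
[ 0.5378 -0.3177  0.2297] t 4.0 F [-0.4  0.1  0.3] w 0.0853 q [-0.64  0.49  1.64  0.    1.02 -1.92]
-0.002, 0.003, 0.001, 0.07, 0.17, -0, h
[ 0.538 -0.317  0.228]
```

View pics/w3.png

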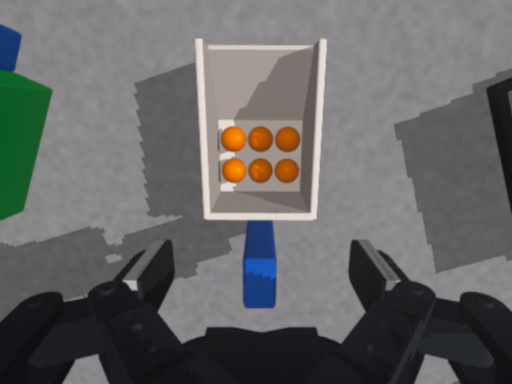

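The open jaws straddle the blue bar, which sits centred at column 260. I'm closing on it.

arm_command(increments=[0,0,0,0,0,0,1,0,0,0,0,0,0,1,0,0,0,0,0,0,1,0,0,0,0,0,0,1,0,0,0,0,0,0,1,0,0,0,0,0,0,1], grip_force=80)

```text
clock: 4.8
position: [0.5389, -0.3187, 0.2301]
ee_rot: [-0.568, 0.568, 0.422, -0.421]
contact_force: [-0.6, -0.2, 2.7]
width: 0.0131
```

arm_command(increments=[0,0,0,0,-0.5,0,1,0,0,0,0,-1.5,0,1,0,0,0,0,-2.0,0,1,0,0,0,0,-2.5,0,1,0,0,0,0,-2.5,0,1])

```text
clock: 5.42
position: [0.5386, -0.3184, 0.3211]
ee_rot: [-0.568, 0.568, 0.421, -0.421]
contact_force: [-0.3, -0.6, -2.7]
width: 0.0132
```

```bash
python3 pl.py .538 -.317 .32 73 0 1; python3 - <<'E'
from h import *
im=vision.get_image('wrist')[:,:,::-1];cv2.imwrite('pics/w4.png',im)
import json
from scipy.optimize import least_squares
D=[json.loads(l) for l in open('log.jsonl')]
E
```

```text
[ 0.5386 -0.3184  0.3211] t 5.425 F [-0.3 -0.6 -2.7] w 0.0132 q [-0.65  0.41  1.52  0.    1.21 -1.92]
0, 0.003, 0, 0.12, 0.11, 0.1, h
[ 0.538 -0.317  0.32 ]
```

View pics/w4.png

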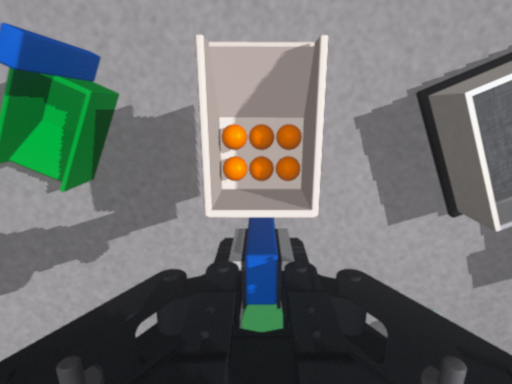

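```bash
cat >> h.py <<'E'
import json
from scipy.optimize import least_squares
rz=lambda x:Rn.from_euler('z',x);ry=lambda x:Rn.from_euler('y',x)
TM=Rn.from_matrix(np.array([[-1,0,0],[0,0,1],[0,1,0]]))  # tool axes cols in fk: x=-ex,y=ez,z=ey
def fk(t,q):
    a1,b1,h,L1,a3,L2,d=t
    v=np.array([0,0,d]); v=(rz(q[3])*ry(q[4])).apply(v)+[a3,0,L2]; v=ry(q[2]).apply(v)+[0,0,L1]; v=ry(q[1]).apply(v)+[a1,b1,h]
    Rf=rz(q[0])*ry(q[1]+q[2])*rz(q[3])*ry(q[4])*rz(q[5])
    return rz(q[0]).apply(v), Rf*TM
def fit():
    D=[json.loads(l) for l in open('log.jsonl')]
    p0=np.array([0,.07,.3,.4,0,.4,.1])
    r=least_squares(lambda t:np.concatenate([fk(t,q)[0]-p for q,p,_ in D]+[1e-3*(t-p0)]),p0)
    return r.x,np.abs(r.fun[:-7]).max(),r
E
python3 - <<'E'
from h import *
t,e,r=fit();print(t.round(4),e)
u,s,v=np.linalg.svd(r.jac[:-7]);print(s.round(3));print(v[-2:].round(2))
D=[json.loads(l) for l in open('log.jsonl')]
print([np.degrees((fk(t,q)[1].inv()*Rq(o)).magnitude()).round(2) for q,p,o in D])
E
```

```text
[0.     0.0694 0.1403 0.6297 0.0604 0.4211 0.1946] 7.077022568413582e-06
[6.277e+00 4.510e+00 3.162e+00 4.120e-01 2.330e-01 2.020e-01 3.000e-03]
[[ 0.16  0.    0.21  0.4   0.85  0.01 -0.21]
 [-0.    0.   -0.7  -0.    0.    0.   -0.71]]
[np.float64(0.0), np.float64(0.0), np.float64(0.0), np.float64(0.0), np.float64(0.0), np.float64(0.0), np.float64(0.0), np.float64(0.0), np.float64(0.0), np.float64(0.0)]
```

arm_command(increments=[-0.05,0,0,0,-1,0,1,-0.05,0,0,0,-1,0,1,0,0,0,0,0,0,1])

```text
clock: 5.85
position: [0.5377, -0.3182, 0.3403]
ee_rot: [-0.538, 0.596, 0.442, -0.399]
contact_force: [-0.2, -0.7, -1.4]
width: 0.0127
```

```bash
python3 - <<'E'
from h import *
s,p,R=st(); print(p,s['qpos'].round(3),s['width'])
t,e,r=fit();print(t.round(4),e); np.save('fk.npy',t)
W=np.array([.5588,-.0878])   # well centre
lo=np.array([-2.89,-.75,.22,-1.18,.11,-2.7]);hi=np.array([2.89,2.08,2.7,4.32,2.71,2.7])
def ik(pt,Rt,q0):
    f=lambda q:np.r_[(fk(t,q)[0]-pt)*5,(fk(t,q)[1].inv()*Rt).as_rotvec()]
    r=least_squares(f,np.clip(q0,lo+1e-3,hi-1e-3),bounds=(lo,hi)); return r.x,np.abs(r.fun).max()
# lip in tool frame: grip->lip = cup (-102, -34) ; cup x=-tool z, cup z=-tool y ; grasp point 155(-3) ahead
lip=np.array([0,.152+.034,.102])
q0=np.array(s['qpos'])
for A in (-9,-30,-45,-60,-75,-90):
    q=q0.copy();print('A',A)
    for tilt in range(0,76,15):
        Rt=Rtool(A+90,-tilt); L=np.r_[W,.116 if tilt<30 else .07]; pt=L-Rt.apply(lip)
        q,er=ik(pt,Rt,q); print(tilt,pt.round(3),q.round(2),round(er,4))
E
```

```text
[ 0.53771193 -0.31822654  0.34027602] [-0.657  0.364  1.541  0.039  1.142 -1.948] 0.01274335603289454
[0.     0.0694 0.1368 0.6297 0.0604 0.4211 0.1911] 6.565098670252567e-07
A -9
0 [ 0.66  -0.104  0.302] [-0.26  0.48  1.45  0.    1.22 -1.67] 0.0
15 [ 0.609 -0.096  0.322] [-0.28  0.33  1.66  0.04  0.89 -1.71] 0.0
30 [ 0.554 -0.087  0.282] [-0.31  0.25  1.95  0.18  0.42 -1.87] 0.0
45 [ 0.5   -0.079  0.274] [-0.33  0.18  2.17  1.01  0.11 -2.7 ] 0.0445
60 [ 0.45  -0.071  0.251] [-0.34  0.11  2.25  1.02  0.11 -2.7 ] 0.3151
75 [ 0.407 -0.064  0.217] [-0.35  0.06  2.32  1.04  0.11 -2.7 ] 0.5945
A -30
0 [ 0.647 -0.139  0.302] [-0.32  0.47  1.46  0.    1.21 -1.36] 0.0
15 [ 0.602 -0.113  0.322] [-0.28  0.33  1.66 -0.08  0.9  -1.28] 0.0
30 [ 0.555 -0.085  0.282] [-0.23  0.26  1.94 -0.34  0.46 -1.01] 0.0
45 [ 0.507 -0.058  0.274] [-0.16  0.2   2.13 -1.18  0.26 -0.13] 0.0463
60 [ 0.463 -0.033  0.251] [-0.12  0.15  2.2  -1.18  0.26 -0.1 ] 0.3231
75 [ 0.426 -0.011  0.217] [-0.07  0.12  2.26 -1.18  0.3  -0.05] 0.6137
A -45
0 [ 0.631 -0.16   0.302] [-0.36  0.46  1.49 -0.    1.2  -1.14] 0.0
15 [ 0.59
[... 868 characters left out ...]
-0.26  1.03 -0.42] 0.0
30 [ 0.558 -0.083  0.282] [-0.11  0.34  1.81 -0.64  0.89  0.01] 0.0
45 [ 0.543 -0.03   0.274] [ 0.06  0.37  1.89 -0.99  0.98  0.43] 0.0
60 [0.53  0.019 0.251] [ 0.21  0.46  1.93 -1.18  1.17  0.72] 0.0301
75 [0.519 0.06  0.217] [ 0.34  0.59  1.92 -1.18  1.41  0.9 ] 0.136
A -90
0 [ 0.559 -0.19   0.302] [-0.45  0.37  1.63 -0.    1.14 -0.45] 0.0
15 [ 0.559 -0.138  0.322] [-0.28  0.33  1.66 -0.28  1.09 -0.16] 0.0
30 [ 0.559 -0.083  0.282] [-0.1   0.37  1.76 -0.61  1.04  0.22] 0.0
45 [ 0.559 -0.028  0.274] [ 0.07  0.43  1.78 -0.87  1.18  0.52] 0.0
60 [0.559 0.022 0.251] [ 0.21  0.53  1.79 -1.05  1.36  0.75] 0.0
75 [0.559 0.065 0.217] [ 0.31  0.67  1.79 -1.17  1.55  0.93] 0.0
```

```bash
cat > pour.py <<'E'
import sys
from h import *
t=np.load('fk.npy'); lip=np.array([0,.194,.102])
A,tilt,lz,n=map(float,sys.argv[1:5]); dy=float(sys.argv[5]) if len(sys.argv)>5 else -.005
Rs=Rn.from_euler('z',6,degrees=True); L=np.r_[.5588,-.0878,0]+Rs.apply([0,dy,0]); L[2]=lz
s,p,R=st(); Rt=Rtool(A+90,-tilt); pt=L-Rt.apply(lip)
print('now',p.round(4),'lip',(p+R.apply(lip)).round(4),'t',s['clock'],'F',np.round(s['contact_force'],1),'w',round(s['width'],4),'q',np.round(s['qpos'],2))
w=(R.inv()*Rt).as_rotvec();
# interpolate: lip path straight
rows=[];Rc=R;pc=p.copy();L0=p+R.apply(lip);n=int(n)
for i in range(1,n+1):
    Rn_=R*Rn.from_rotvec(w*i/n); pn=L0+(L-L0)*i/n-Rn_.apply(lip)
    d=Rc.inv().apply(pn-pc)*100; r=np.r_[np.round(w/n,3),np.round(d,2)];rows.append(r)
    pc=pc+Rc.apply(r[3:]/100);Rc=Rc*Rn.from_rotvec(r[:3])
show(rows,1); print('end',pc.round(4),'target',pt.round(4))
E
python3 pour.py -90 0 .14 14
```

```text
now [ 0.5377 -0.3182  0.3403] lip [ 0.4594 -0.2945  0.1369] t 5.85 F [-0.2 -0.7 -1.4] w 0.0127 q [-0.66  0.36  1.54  0.04  1.14 -1.95]
0.006, 0.091, 0.005, 0.74, 0.07, -0.35, 1
0.006, 0.091, 0.005, 0.76, 0.06, -0.2, 1
0.006, 0.091, 0.005, 0.77, 0.05, -0.06, 1
0.006, 0.091, 0.005, 0.75, 0.04, 0.09, 1
0.006, 0.091, 0.005, 0.73, 0.03, 0.24, 1
0.006, 0.091, 0.005, 0.7, 0.04, 0.37, 1
0.006, 0.091, 0.005, 0.65, 0.02, 0.52, 1
0.006, 0.091, 0.005, 0.59, 0.03, 0.65, 1
0.006, 0.091, 0.005, 0.51, 0.02, 0.77, 1
0.006, 0.091, 0.005, 0.44, 0.02, 0.9, 1
0.006, 0.091, 0.005, 0.33, 0.02, 1.01, 1
0.006, 0.091, 0.005, 0.24, 0.02, 1.11, 1
0.006, 0.091, 0.005, 0.12, 0.03, 1.2, 1
0.006, 0.091, 0.005, -0, 0.03, 1.29, 1
end [ 0.5593 -0.1948  0.334 ] target [ 0.5593 -0.1948  0.334 ]
```

arm_command(increments=[0.006,0.091,0.005,0.74,0.05,-0.35,1,0.006,0.091,0.005,0.76,0.05,-0.2,1,0.006,0.091,0.005,0.77,0.05,-0.06,1,0.006,0.091,0.005,0.75,0.04,0.09,1,0.006,0.091,0.005,0.73,0.03,0.24,1,0.006,0.091,0.005,0.7,0.03,0.37,1,0.006,0.091,0.005,0.65,0.03,0.52,1])

```text
clock: 6.72
position: [0.5618, -0.2694, 0.3361]
ee_rot: [-0.656, 0.687, 0.231, -0.211]
contact_force: [0.1, 0.8, -1.6]
width: 0.0131
```

arm_command(increments=[0.006,0.091,0.005,0.6,0.03,0.65,1,0.006,0.091,0.005,0.5,0.02,0.77,1,0.006,0.091,0.005,0.44,0.02,0.9,1,0.006,0.091,0.005,0.33,0.02,1.0,1,0.006,0.091,0.005,0.24,0.02,1.1,1,0.006,0.091,0.005,0.12,0.03,1.2,1,0.006,0.091,0.005,0,0.03,1.3,1,0,0,0,0,0,0,1])

```text
clock: 7.72
position: [0.5595, -0.1943, 0.333]
ee_rot: [-0.706, 0.709, -0.001, -0.003]
contact_force: [0.3, -0.1, -2.0]
width: 0.0131
```

```bash
python3 pour.py -90 30 .10 6;  python3 - <<'E'
from h import *
T=vision.camera_params('top')
im=np.hstack([vision.get_image(n)[120:280,180:340,::-1] for n in ('top','side')]);cv2.imwrite('pics/p1.png',cv2.resize(im,None,fx=2.5,fy=2.5))
w=vision.get_image('wrist')[:,:,::-1];cv2.imwrite('pics/p1w.png',w)
E
```

```text
now [ 0.5595 -0.1943  0.333 ] lip [ 0.5581 -0.0931  0.1385] t 7.725 F [ 0.3 -0.1 -2. ] w 0.0131 q [-0.45  0.35  1.58 -0.01  1.22 -0.45]
-0.087, 0.001, -0.001, 0, -0.17, 1.72, 1
-0.087, 0.001, -0.001, 0, -0.17, 1.78, 1
-0.087, 0.001, -0.001, 0, -0.18, 1.84, 1
-0.087, 0.001, -0.001, 0, -0.19, 1.89, 1
-0.087, 0.001, -0.001, 0, -0.21, 1.94, 1
-0.087, 0.001, -0.001, -0, -0.24, 1.99, 1
end [ 0.5593 -0.0841  0.319 ] target [ 0.5593 -0.0841  0.319 ]
```

View pics/p1.png

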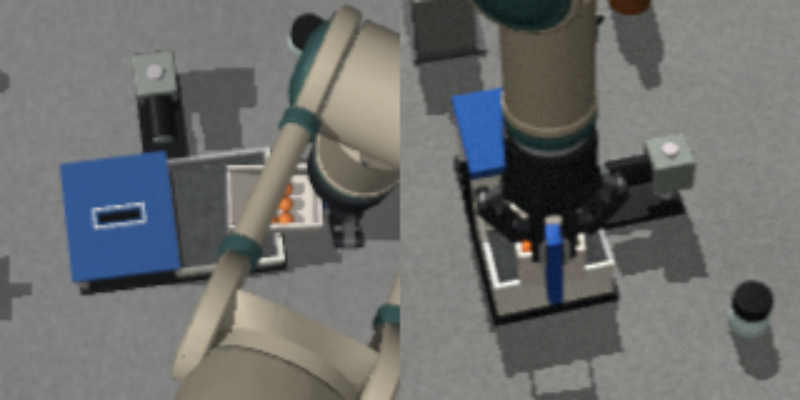

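View pics/p1w.png

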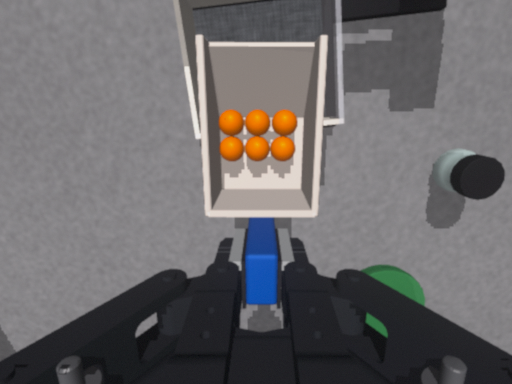

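arm_command(increments=[-0.087,0,0,0,-0.17,1.72,1,-0.087,0,0,0,-0.17,1.78,1,-0.087,0,0,0,-0.18,1.84,1,-0.087,0,0,0,-0.2,1.9,1,-0.087,0,0,0,-0.2,1.94,1,-0.087,0,0,0,-0.2,2.0,1])

```text
clock: 8.62
position: [0.5598, -0.0846, 0.3193]
ee_rot: [-0.498, 0.867, -0.0, -0.002]
contact_force: [-0.4, 0.1, -1.7]
width: 0.0127
```

```bash
python3 pour.py -92 67 .078 10
```

```text
now [ 0.5598 -0.0846  0.3193] lip [ 0.5592 -0.0944  0.1004] t 8.625 F [-0.4  0.1 -1.7] w 0.0127 q [-0.1   0.34  1.71 -0.59  1.12  0.17]
-0.064, 0.003, 0.003, 0.03, -0.43, 1.39, 1
-0.064, 0.003, 0.003, 0.02, -0.43, 1.4, 1
-0.064, 0.003, 0.003, 0.03, -0.45, 1.41, 1
-0.064, 0.003, 0.003, 0.03, -0.46, 1.42, 1
-0.064, 0.003, 0.003, 0.02, -0.46, 1.44, 1
-0.064, 0.003, 0.003, 0.03, -0.48, 1.44, 1
-0.064, 0.003, 0.003, 0.02, -0.49, 1.45, 1
-0.064, 0.003, 0.003, 0.03, -0.5, 1.45, 1
-0.064, 0.003, 0.003, 0.02, -0.51, 1.47, 1
-0.064, 0.003, 0.003, 0.02, -0.53, 1.47, 1
end [0.5642 0.0459 0.2477] target [0.5642 0.0459 0.2477]
```

arm_command(increments=[-0.064,0.003,0.003,0.03,-0.43,1.39,1,-0.064,0.003,0.003,0.03,-0.43,1.4,1,-0.064,0.003,0.003,0.03,-0.45,1.41,1,-0.064,0.003,0.003,0.03,-0.46,1.42,1,-0.064,0.003,0.003,0.03,-0.46,1.44,1,-0.064,0.003,0.003,0.03,-0.48,1.44,1])

```text
clock: 9.38
position: [0.5624, -0.0021, 0.286]
ee_rot: [-0.324, 0.946, -0.012, 0.002]
contact_force: [-0.2, 0.5, -0.9]
width: 0.0128
```

```bash
python3 pour.py -92 67 .078 4
```

```text
now [ 0.5624 -0.0021  0.286 ] lip [ 0.5593 -0.0929  0.0865] t 9.375 F [-0.2  0.5 -0.9] w 0.0128 q [ 0.14  0.46  1.75 -0.94  1.31  0.6 ]
-0.065, 0.002, 0.002, 0.01, -0.49, 1.44, 1
-0.065, 0.002, 0.002, 0.02, -0.5, 1.45, 1
-0.065, 0.002, 0.002, 0.01, -0.51, 1.46, 1
-0.065, 0.002, 0.002, 0.02, -0.53, 1.46, 1
end [0.5642 0.0459 0.2477] target [0.5642 0.0459 0.2477]
```

arm_command(increments=[-0.065,0.002,0.002,0.02,-0.49,1.44,1,-0.065,0.002,0.002,0.02,-0.5,1.45,1,-0.065,0.002,0.002,0.02,-0.51,1.46,1,-0.065,0.002,0.002,0.02,-0.52,1.46,1,0,0,0,0,0,0,1,0,0,0,0,0,0,1])

```text
clock: 10.12
position: [0.5643, 0.0452, 0.2483]
ee_rot: [-0.199, 0.98, -0.017, 0.003]
contact_force: [-0.0, -0.1, -1.1]
width: 0.013
```

```bash
cat > look.py <<'E'
import sys
from h import *
n=sys.argv[1]
im=np.hstack([vision.get_image(c)[120:280,180:340,::-1] for c in ('top','side')]);im=cv2.resize(im,None,fx=2.5,fy=2.5)
cv2.imwrite(f'pics/{n}.png',im)
w=vision.get_image('wrist')[:,:,::-1];cv2.imwrite(f'pics/{n}w.png',w)
E
python3 look.py p2;python3 pour.py -92 67 .078 4
```

```text
now [0.564  0.0449 0.2488] lip [ 0.559  -0.0938  0.0792] t 10.275 F [-0.3 -0.3 -2.2] w 0.013 q [ 0.26  0.59  1.76 -1.09  1.49  0.81]
0, 0, -0, 0, -0.01, 0.03, 1
0, 0, -0, 0, -0.01, 0.04, 1
0, 0, -0, 0.01, -0.01, 0.03, 1
0, 0, -0, -0, -0.01, 0.04, 1
end [0.5642 0.0459 0.2477] target [0.5642 0.0459 0.2477]
```

View pics/p2.png

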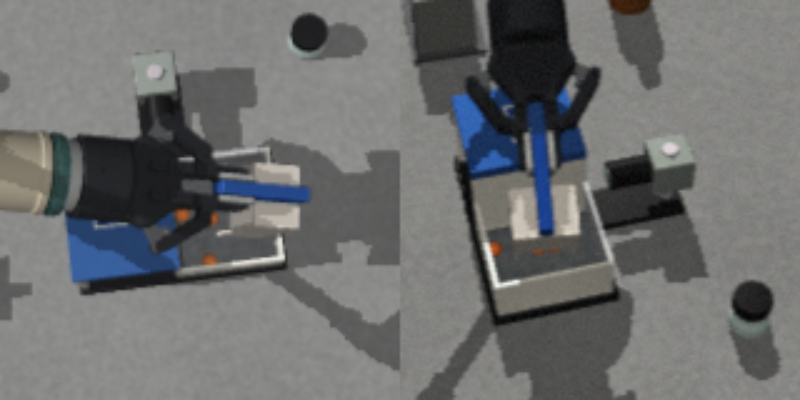

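View pics/p2w.png

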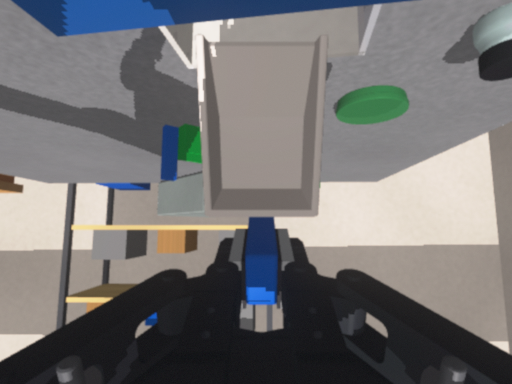

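The wrist view shows the cup's floor empty (262,120), and the beads are lying in the well at top-crop (182,215), (210,218) and (210,261). I'm tipping the cup back upright.

```bash
python3 pour.py -90 30 .11 5
```

```text
now [0.564  0.0449 0.2488] lip [ 0.559  -0.0938  0.0792] t 10.275 F [-0.3 -0.3 -2.2] w 0.013 q [ 0.26  0.59  1.76 -1.09  1.49  0.81]
0.129, -0.005, -0.006, -0.04, 1.22, -2.97, 1
0.129, -0.005, -0.006, -0.05, 1.15, -2.94, 1
0.129, -0.005, -0.006, -0.05, 1.08, -2.89, 1
0.129, -0.005, -0.006, -0.05, 1.03, -2.83, 1
0.129, -0.005, -0.006, -0.05, 0.98, -2.78, 1
end [ 0.5593 -0.0842  0.329 ] target [ 0.5593 -0.0841  0.329 ]
```

arm_command(increments=[0.129,-0.005,-0.006,-0.05,1.2,-2.97,1,0.129,-0.005,-0.006,-0.05,1.15,-2.94,1,0.129,-0.005,-0.006,-0.05,1.08,-2.89,1,0.129,-0.005,-0.006,-0.05,1.03,-2.83,1,0.129,-0.005,-0.006,-0.05,0.98,-2.78,1])

```text
clock: 10.9
position: [0.5586, -0.0845, 0.3302]
ee_rot: [-0.5, 0.866, 0.002, -0.001]
contact_force: [0.7, 0.5, -1.6]
width: 0.0125
```

```bash
python3 pour.py -90 0 .15 4
```

```text
now [ 0.5586 -0.0845  0.3302] lip [ 0.5589 -0.0929  0.1112] t 10.9 F [ 0.7  0.5 -1.6] w 0.0125 q [-0.11  0.33  1.7  -0.58  1.13  0.15]
0.131, 0.001, 0, 0.01, 0.65, -2.92, 1
0.131, 0.001, 0, 0.01, 0.6, -2.81, 1
0.131, 0.001, 0, 0.01, 0.55, -2.69, 1
0.131, 0.001, 0, 0.01, 0.53, -2.56, 1
end [ 0.5593 -0.1948  0.344 ] target [ 0.5593 -0.1948  0.344 ]
```

arm_command(increments=[0.131,0,0,0,0.65,-2.9,1,0.131,0,0,0,0.6,-2.8,1,0.131,0,0,0,0.55,-2.7,1,0.131,0,0,0,0.53,-2.56,1])

```text
clock: 11.4
position: [0.5589, -0.1947, 0.344]
ee_rot: [0.707, -0.707, -0.001, 0.001]
contact_force: [-0.4, 0.8, -2.4]
width: 0.0135
```

```bash
python3 pl.py .535 -.317 .28 73 0 9
```

```text
[ 0.5589 -0.1947  0.344 ] t 11.4 F [-0.4  0.8 -2.4] w 0.0135 q [-0.45  0.34  1.57  0.    1.24 -0.46]
-0, -0.141, 0, -0.27, 0.71, -1.36, h
-0, -0.141, 0, -0.46, 0.71, -1.31, h
-0, -0.141, 0, -0.64, 0.71, -1.23, h
-0, -0.141, 0, -0.8, 0.71, -1.13, h
-0, -0.141, 0, -0.95, 0.71, -1, h
-0, -0.141, 0, -1.09, 0.71, -0.86, h
-0, -0.141, 0, -1.2, 0.71, -0.69, h
-0, -0.141, 0, -1.28, 0.71, -0.52, h
-0, -0.141, 0, -1.34, 0.71, -0.34, h
[ 0.535 -0.317  0.28 ]
```

arm_command(increments=[0,-0.141,0,-0.27,0.4,-1.36,1,0,-0.141,0,-0.46,0.4,-1.31,1,0,-0.141,0,-0.64,0.4,-1.23,1,0,-0.141,0,-0.8,0.7,-1.13,1,0,-0.141,0,-0.95,0.9,-1.0,1,0,-0.141,0,-1.1,0.9,-0.86,1,0,-0.141,0,-1.2,0.9,-0.7,1,0,-0.141,0,-1.28,0.9,-0.5,1])

```text
clock: 12.4
position: [0.5374, -0.303, 0.2882]
ee_rot: [-0.595, 0.597, 0.379, -0.381]
contact_force: [-1.1, 0.4, -1.2]
width: 0.0129
```

```bash
python3 pl.py .535 -.317 .24 73 0 3
```

```text
[ 0.5374 -0.303   0.2882] t 12.4 F [-1.1  0.4 -1.2] w 0.0129 q [-0.63  0.42  1.59 -0.    1.13 -1.76]
-0, -0.046, -0.001, -0.45, 1.61, -0.13, h
-0, -0.046, -0.001, -0.46, 1.61, -0.1, h
-0, -0.046, -0.001, -0.46, 1.6, -0.08, h
[ 0.535 -0.317  0.24 ]
```

arm_command(increments=[0,-0.046,0,-0.45,1.6,-0.13,1,0,-0.046,0,-0.46,1.6,-0.1,1,0,-0.046,0,-0.46,1.6,-0.08,1,0,0,0,0,0.5,0,1,0,0,0,0,0,0,1])

```text
clock: 13.02
position: [0.5355, -0.3163, 0.235]
ee_rot: [-0.569, 0.57, 0.418, -0.42]
contact_force: [0.1, 0.8, -0.3]
width: 0.0133
```

arm_command(increments=[0,0,0,0,0.25,0,1,0,0,0,0,0.15,0,1,0,0,0,0,0,0,1])

```text
clock: 13.4
position: [0.5358, -0.3161, 0.2309]
ee_rot: [-0.569, 0.57, 0.419, -0.42]
contact_force: [-0.3, -0.9, -1.2]
width: 0.0131
```

arm_command(increments=[0,0,0,0,0.12,0,1,0,0,0,0,0,0,1])

```text
clock: 13.65
position: [0.5359, -0.3163, 0.2301]
ee_rot: [-0.569, 0.57, 0.419, -0.42]
contact_force: [-0.2, 0.5, 2.1]
width: 0.0127
```

arm_command(increments=[0,0,0,0,0,0,0.7,0,0,0,0,0,0,0.3,0,0,0,0,0,0,0,0,0,0,0,0,0,0,0,0,0,0,0,0,0])

```text
clock: 14.28
position: [0.5358, -0.3162, 0.2295]
ee_rot: [-0.569, 0.57, 0.419, -0.42]
contact_force: [0.5, 0.3, 0.8]
width: 0.0851
```

arm_command(increments=[0,0,0,0,-1,0,0,0,0,0,0,-2.5,0,0,0,0,0,0,-4,0,0,0,0,0,0,-4,0,0,0,0,0,0,-4,0,0])

```text
clock: 14.9
position: [0.5358, -0.3158, 0.3867]
ee_rot: [-0.569, 0.57, 0.419, -0.42]
contact_force: [0.1, -0.3, 0.5]
width: 0.0854
```

```bash
python3 look.py r1; python3 pl.py .46 .27 .38 5 0 18
```

```text
[ 0.5364 -0.3161  0.3881] t 15.05 F [ 0.1  0.  -0.3] w 0.0856 q [-0.64  0.35  1.43 -0.    1.35 -1.91]
0, 0.066, -0, 2.98, 0.02, 1.37, h
0, 0.066, -0, 2.89, 0.02, 1.56, h
0, 0.066, -0, 2.78, 0.02, 1.75, h
0, 0.066, -0, 2.66, 0.02, 1.93, h
0, 0.066, -0, 2.52, 0.02, 2.1, h
0, 0.066, -0, 2.38, 0.03, 2.26, h
0, 0.066, -0, 2.22, 0.02, 2.42, h
0, 0.066, -0, 2.06, 0.03, 2.56, h
0, 0.066, -0, 1.89, 0.02, 2.69, h
0, 0.066, -0, 1.71, 0.03, 2.81, h
0, 0.066, -0, 1.52, 0.02, 2.91, h
0, 0.066, -0, 1.32, 0.03, 3.01, h
0, 0.066, -0, 1.12, 0.02, 3.09, h
0, 0.066, -0, 0.91, 0.03, 3.15, h
0, 0.066, -0, 0.7, 0.02, 3.21, h
0, 0.066, -0, 0.49, 0.03, 3.24, h
0, 0.066, -0, 0.28, 0.02, 3.27, h
0, 0.066, -0, 0.06, 0.03, 3.29, h
[0.46 0.27 0.38]
```

View pics/r1w.png

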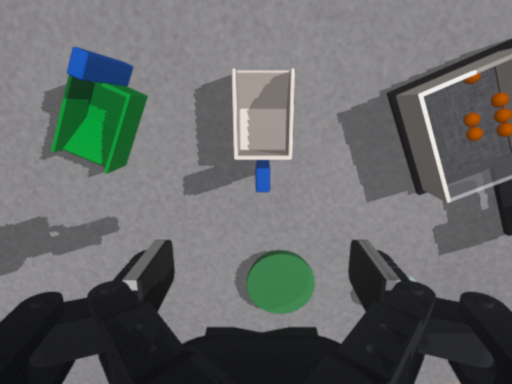

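View pics/r1.png

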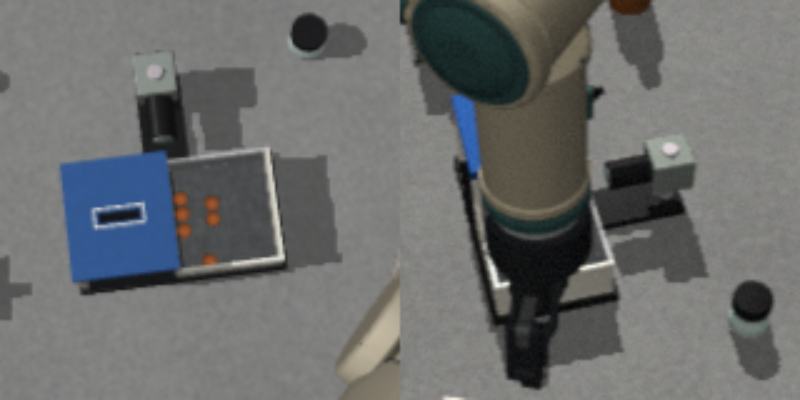

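Top view: all six beads are in the well, at crop (181,200), (183,214), (184,231), (212,203), (213,219) and (210,260). Wrist view: the cup stands upright and empty at (264,115). Next is the gauge.

arm_command(increments=[0,0.066,0,3.0,0,1.4,0,0,0.066,0,2.9,0,1.6,0,0,0.066,0,2.8,0,1.75,0,0,0.066,0,2.7,0,1.9,0,0,0.066,0,2.5,0,2.1,0,0,0.066,0,2.4,0,2.3,0,0,0.066,0,2.2,0,2.4,0,0,0.066,0,2.1,0,2.6,0])

```text
clock: 16.05
position: [0.501, -0.0529, 0.383]
ee_rot: [-0.659, 0.659, 0.254, -0.257]
contact_force: [0.9, 0.3, -0.3]
width: 0.0849
```

arm_command(increments=[0,0.066,0,1.9,0,2.7,0,0,0.066,0,1.7,0,2.8,0,0,0.066,0,1.5,0,2.9,0,0,0.066,0,1.3,0,3.0,0,0,0.066,0,1.1,0,3.1,0,0,0.066,0,0.9,0,3.1,0,0,0.066,0,0.7,0,3.2,0,0,0.066,0,0.5,0,3.2,0])

```text
clock: 17.05
position: [0.4669, 0.2061, 0.3825]
ee_rot: [-0.702, 0.704, 0.073, -0.076]
contact_force: [-0.2, -0.3, 0.2]
width: 0.0859
```

```bash
python3 pl.py .48 .26 .36 5 0 3
```

```text
[0.4669 0.2061 0.3825] t 17.05 F [-0.2 -0.3  0.2] w 0.0859 q [ 0.28  0.19  1.67 -0.    1.28  0.07]
0.001, 0.041, -0.001, 0.81, 0.74, 1.67, h
0.001, 0.041, -0.001, 0.74, 0.75, 1.7, h
0.001, 0.041, -0.001, 0.66, 0.75, 1.72, h
[0.48 0.26 0.36]
```

arm_command(increments=[0,0.041,0,0.8,0.75,1.7,0,0,0.041,0,0.75,0.75,1.7,0,0,0.041,0,0.65,0.75,1.7,0,0,0,0,0,0,0,0])

```text
clock: 17.55
position: [0.4801, 0.2597, 0.3593]
ee_rot: [-0.705, 0.707, 0.031, -0.034]
contact_force: [-0.2, -0.3, -0.5]
width: 0.0855
```

```bash
python3 - <<'E'
from h import *
s,p,R=st();print(p,s['clock'],R.as_matrix().round(4))
P=vision.camera_params('wrist');im=vision.get_image('wrist')[:,:,::-1];cv2.imwrite('pics/g1.png',im)
np.save('g1.npy',[P],allow_pickle=True); crop(im,180,340,150,300,4,'pics/g1c.png')
E
```

```text
[0.48006098 0.25973383 0.35933041] 17.55 [[ 0.9957 -0.0045 -0.0927]
 [ 0.0926 -0.0032  0.9957]
 [-0.0048 -1.     -0.0028]]
```

View pics/g1.png

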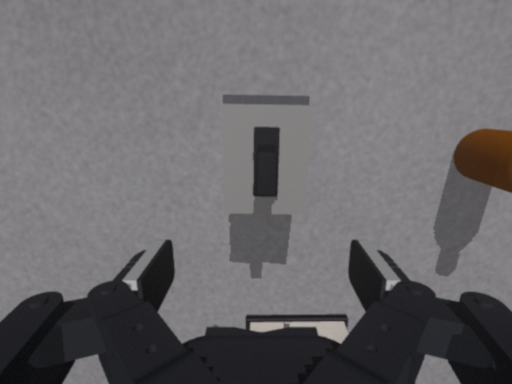

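View pics/g1c.png

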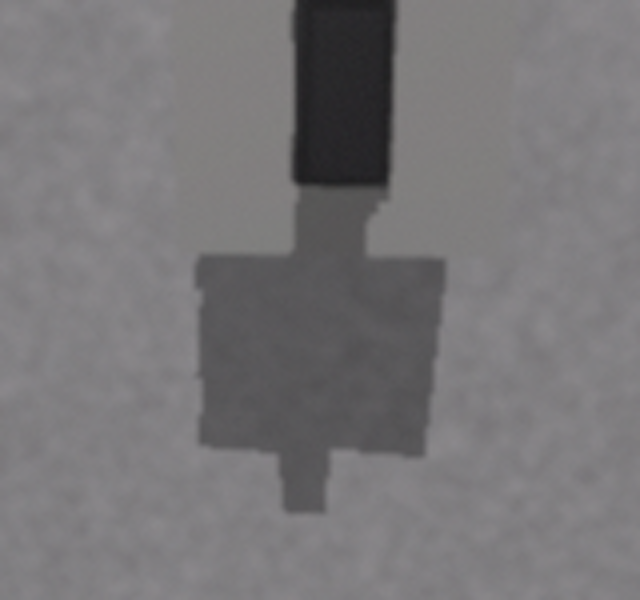

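```bash
python3 - <<'E'
from h import *
im=cv2.imread('pics/g1.png'); crop(im,200,330,85,220,4.4,'pics/g1d.png')
E
```

```text
(no output)
```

View pics/g1d.png

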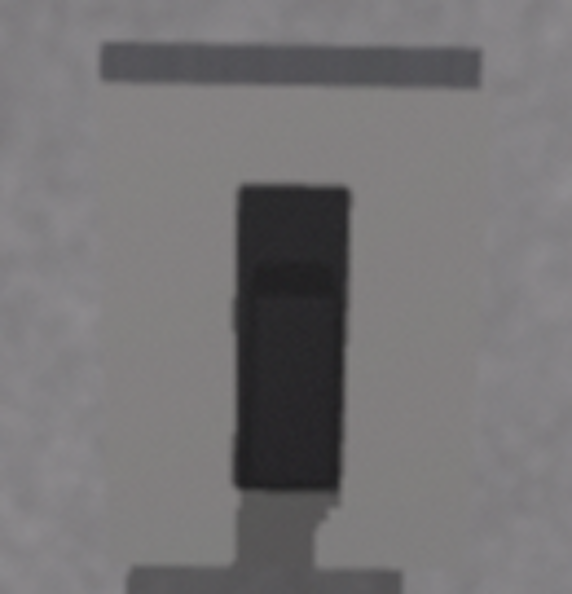

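```bash
python3 - <<'E'
from h import *
im=cv2.imread('pics/g1.png').astype(float); im=np.clip((im-20)*5,0,255).astype(np.uint8); crop(im,245,290,120,205,7,'pics/g1e.png')
E
```

```text
(no output)
```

View pics/g1e.png

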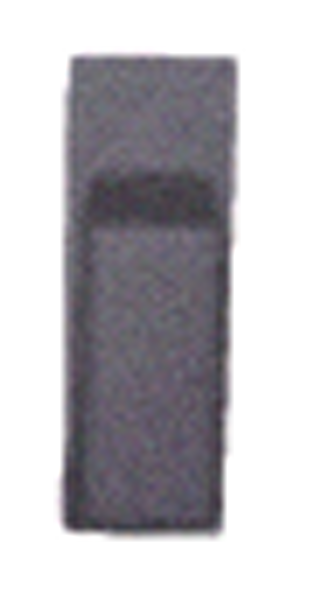

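```bash
python3 - <<'E'
from h import *
P=np.load('g1.npy',allow_pickle=True)[0]
k=lambda x,y:(245+x/7-.43,120+y/7-.43)
def pr(n,pts,z):
    q=[onz(P,k(*a),z) for a in pts]; m=np.mean(q,0)
    a=(q[1]-q[0]+q[2]-q[3])/2;b=(q[0]-q[3]+q[1]-q[2])/2
    print(n,m.round(4),np.linalg.norm(a).round(4),np.linalg.norm(b).round(4),'yawx',np.degrees(np.arctan2(a[1],a[0])).round(1),'yawy',np.degrees(np.arctan2(b[1],b[0])).round(1)-90)
pr('griptop',[(88,226),(222,226),(221,526),(85,526)],.138)
pr('collar',[(72,58),(236,58),(222,530),(65,530)],.096)
kk=lambda x,y:(200+x/4.4-.4,85+y/4.4-.4); k=kk
q=[onz(P,k(*a),.09) for a in ((101,84),(482,86))];print(np.round(q,4),np.diff(q,axis=0))
E
```

```text
griptop [0.4801 0.2879 0.138 ] 0.0127 0.0288 yawx 5.4 yawy 5.200000000000003
collar [0.4801 0.2875 0.096 ] 0.0182 0.0541 yawx 5.4 yawy 4.299999999999997
[[0.4426 0.3291 0.09  ]
 [0.5091 0.335  0.09  ]] [[0.06655979 0.00586104 0.        ]]
```

```bash
python3 pl.py .480 .2878 .30 5.2 0 3
```

```text
[0.48   0.2591 0.3599] t 17.6 F [-0.1 -0.4 -0.6] w 0.0852 q [ 0.37  0.26  1.64 -0.    1.24  0.28]
0.001, 0.001, -0.001, 0.09, 1.99, 0.96, h
0.001, 0.001, -0.001, 0.09, 2, 0.95, h
0.001, 0.001, -0.001, 0.1, 1.99, 0.96, h
[0.48   0.2878 0.3   ]
```

arm_command(increments=[0,0.001,0,0.09,1.5,0.95,0,0,0.001,0,0.09,2.0,0.95,0,0,0,0,0.09,2.0,0.95,0,0,0,0,0,0.5,0,0,0,0,0,0,0,0,0])

```text
clock: 18.23
position: [0.4804, 0.2873, 0.3006]
ee_rot: [-0.706, 0.707, 0.031, -0.032]
contact_force: [0.8, -0.3, 0.4]
width: 0.0853
```

```bash
python3 pl.py .480 .2878 .275 5.2 0 2; python3 - <<'E'
from h import *
s,p,R=st()
P=vision.camera_params('wrist');im=vision.get_image('wrist')[:,:,::-1];cv2.imwrite('pics/g2.png',im)
print(proj(P,[.480,.2878,.138]))
E
```

```text
[0.4804 0.2873 0.3006] t 18.225 F [ 0.8 -0.3  0.4] w 0.0853 q [ 0.42  0.33  1.7  -0.    1.12  0.33]
0.001, -0.001, -0.001, -0.02, 1.28, 0.03, h
0.001, -0.001, -0.001, -0.01, 1.28, 0.03, h
[0.48   0.2879 0.275 ]
[260.78977665 254.58632464]
```

View pics/g2.png

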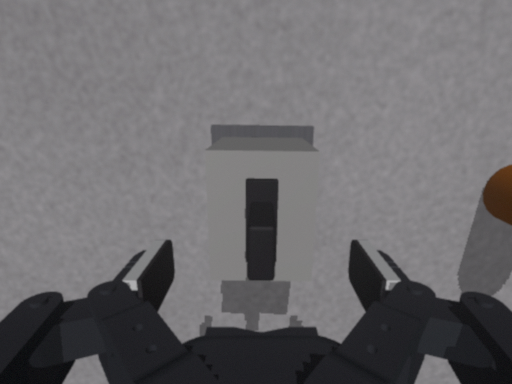

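The grip's top face is centred at (261,254), as predicted. I'm descending and closing.

arm_command(increments=[0,0,0,0,1.3,0,0,0,0,0,0,1.25,0,0,0,0,0,0,0,0,0])

```text
clock: 18.65
position: [0.48, 0.2873, 0.274]
ee_rot: [-0.705, 0.707, 0.03, -0.033]
contact_force: [-0.5, -0.0, -0.3]
width: 0.0853
```

arm_command(increments=[0,0,0,0,0,0,1,0,0,0,0,0,0,1,0,0,0,0,0,0,1,0,0,0,0,0,0,1,0,0,0,0,0,0,1,0,0,0,0,0,0,1], grip_force=70)

```text
clock: 19.4
position: [0.4806, 0.2877, 0.2758]
ee_rot: [-0.706, 0.707, 0.031, -0.032]
contact_force: [0.4, -0.2, 2.9]
width: 0.0134
```

```bash
python3 pl.py .480 .2878 .375 5.2 0 4
```

```text
[0.4806 0.2877 0.2758] t 19.4 F [ 0.4 -0.2  2.9] w 0.0134 q [ 0.42  0.36  1.73 -0.    1.06  0.33]
0, -0.001, -0, -0.02, -2.48, -0, h
0, -0.001, -0, -0.02, -2.48, -0, h
0, -0.001, -0, -0.01, -2.48, -0, h
0, -0.001, -0, -0.02, -2.48, -0, h
[0.48   0.2878 0.375 ]
```

arm_command(increments=[0,0,0,0,-1,0,1,0,0,0,0,-2.5,0,1,0,0,0,0,-3,0,1,0,0,0,0,-3,0,1,0,0,0,0,-2.5,0,1,0,0,0,0,0,0,1])

```text
clock: 20.15
position: [0.4811, 0.2881, 0.3976]
ee_rot: [-0.706, 0.706, 0.032, -0.03]
contact_force: [-0.0, 0.2, -0.9]
width: 0.0133
```

```bash
python3 - <<'E'
from h import *
P=vision.camera_params('wrist');im=vision.get_image('wrist')[:,:,::-1];cv2.imwrite('pics/g3.png',im)
E
python3 pl.py .552 -.045 .395 5.8 0 12
```

```text
[0.4806 0.2879 0.3959] t 20.2 F [ 0.1 -0.7 -1.7] w 0.0135 q [ 0.42  0.26  1.55 -0.    1.33  0.33]
0, -0.001, -0, 0.35, 0.01, -2.82, h
0, -0.001, -0, 0.34, 0.01, -2.82, h
0, -0.001, -0, 0.34, 0.01, -2.82, h
0, -0.001, -0, 0.34, 0.01, -2.82, h
0, -0.001, -0, 0.34, 0.01, -2.82, h
0, -0.001, -0, 0.33, 0.01, -2.81, h
0, -0.001, -0, 0.33, 0.01, -2.82, h
0, -0.001, -0, 0.33, 0.01, -2.82, h
0, -0.001, -0, 0.32, 0.02, -2.81, h
0, -0.001, -0, 0.32, 0.01, -2.82, h
0, -0.001, -0, 0.32, 0.02, -2.82, h
0, -0.001, -0, 0.31, 0.01, -2.81, h
[ 0.552 -0.045  0.395]
```

View pics/g3.png

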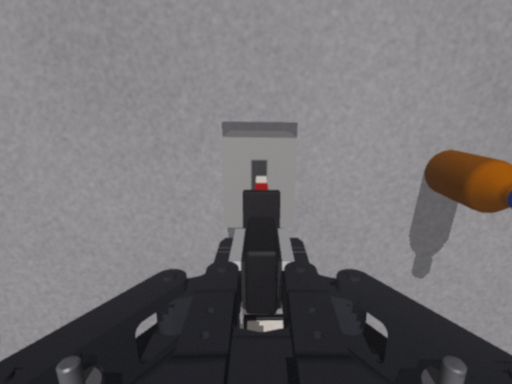

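Gauge lifted: the collar shows at (261,205) and the white tip with red band at (261,178–190), and it hangs straight. Now I move past the slot so that it can be seen.

arm_command(increments=[0,-0.001,0,0.35,0,-1.8,1,0,-0.001,0,0.34,0,-2.8,1,0,-0.001,0,0.34,0,-2.8,1,0,-0.001,0,0.34,0,-2.8,1,0,-0.001,0,0.34,0,-2.8,1,0,-0.001,0,0.33,0,-2.8,1,0,-0.001,0,0.33,0,-2.8,1,0,-0.001,0,0.33,0,-2.8,1])

```text
clock: 21.2
position: [0.527, 0.0752, 0.3942]
ee_rot: [-0.705, 0.707, 0.032, -0.036]
contact_force: [-0.3, 0.4, 0.2]
width: 0.0134
```

arm_command(increments=[0,-0.001,0,0.33,0,-2.8,1,0,-0.001,0,0.32,0,-2.8,1,0,0,0,0.32,0,-2.8,1,0,0,0,0.32,0,-2.8,1,0,0,0,0,0,-1.0,1,0,0,0,0,0,0,1])

```text
clock: 21.95
position: [0.5517, -0.0436, 0.3951]
ee_rot: [-0.706, 0.707, 0.033, -0.036]
contact_force: [-0.6, 0.6, -1.6]
width: 0.0134
```

```bash
python3 - <<'E'
from h import *
s,p,R=st();print(p,s['clock'])
P=vision.camera_params('wrist');im=vision.get_image('wrist')[:,:,::-1];cv2.imwrite('pics/g4.png',im);np.save('g4.npy',[P,p,R.as_matrix()],allow_pickle=True)
crop(im,160,360,60,220,3.9,'pics/g4c.png'); print(proj(P,[.548,.0167,.11]))
E
```

```text
[ 0.55170709 -0.04356019  0.3950894 ] 21.95Traceback (most recent call last):
  File "<stdin>", line 3, in <module>
    arr = np.asanyarray(arr)
ValueError: setting an array element with a sequence. The requested array has an inhomogeneous shape after 1 dimensions. The detected shape was (3,) + inhomogeneous part.
```

View pics/g4.png

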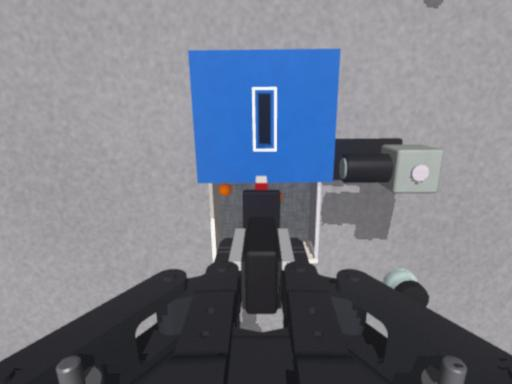

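```bash
cat > slot.py <<'E'
from h import *
def run(fn,save):
    s,p,R=st();P=vision.camera_params('wrist');im=vision.get_image('wrist')[:,:,::-1].copy();cv2.imwrite(fn,im)
    print('p',p.round(4),'t',s['clock'],'F',np.round(s['contact_force'],1))
    rot=R.as_matrix(); print('tool y',rot[:,1].round(4),'phi',np.degrees(np.arctan2(rot[1,0],rot[0,0])).round(2))
    hsv=cv2.cvtColor(im,cv2.COLOR_BGR2HSV)
    blue=cv2.inRange(hsv,(100,120,60),(130,255,255))
    cs,_=cv2.findContours(blue,cv2.RETR_CCOMP,cv2.CHAIN_APPROX_NONE)[:2]
    hole=[c for c in cs if 300<cv2.contourArea(c)<6000]
    for c in hole:
        q=np.array([onz(P,tuple(pt[0].astype(float)),.110)[:2] for pt in c]).astype(np.float32)
        (cx,cy),(w,h),a=cv2.minAreaRect(q*1000); m=c[:,0].mean(0)
        print('hole px',m.round(1),'rect mm',np.round([cx,cy,w,h,a],2))
    print('exp slot px',proj(P,[.548,.0167,.11]).round(1),'tip px',proj(P,p+R.apply([0,.265,0])).round(1))
    return P,im,p,R
E
python3 - <<'E'
from slot import *
P,im,p,R=run('pics/g4.png',0); crop(im,210,310,70,210,4.2,'pics/g4c.png')
E
```

```text
p [ 0.5517 -0.0429  0.3953] t 22.0 F [-0.3  1.1 -0.1]
tool y [-0.0029 -0.001  -1.    ] phi 5.62
hole px [263.9 119.5] rect mm [547.32  17.04  14.7   46.41   5.3 ]
hole px [264. 119.] rect mm [547.15  17.19   9.03  39.85   6.05]
hole px [264.  119.6] rect mm [547.39  16.75  22.37  54.49   6.09]
exp slot px [264.6 120.7] tip px [260.9 196.2]
```

View pics/g4c.png

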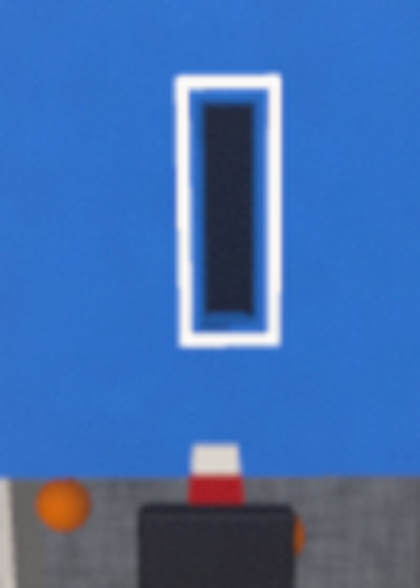

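```bash
python3 - <<'E'
from h import *
P=vision.camera_params('wrist');s,p,R=st()
for n,v in (('tip ctr',[0,.265,0]),('12mm edge',[0,.253,.02]),('band lo',[0,.230,.02]),('collar bot edge',[0,.185,.028]),('collar top',[0,.179,.028]),('collar L',[-.01,.179,.028]),('collar R',[.01,.179,.028])): print(n,proj(P,p+R.apply(v)).round(1))
k=lambda x,y:(round(210+x/4.2-.4,1),round(70+y/4.2-.4,1))
print('meas tip top',k(216,443),'band',k(216,476),'collar',k(140,506),k(294,508))
E
```

```text
tip ctr [260.9 196.2]
12mm edge [260.9 175.8]
band lo [260.9 183.2]
collar bot edge [260.9 189.3]
collar top [260.9 192.4]
collar L [241.6 192.4]
collar R [280.1 192.4]
meas tip top (261.0, 175.1) band (261.0, 182.9) collar (242.9, 190.1) (279.6, 190.6)
```

```bash
python3 - <<'E'
from h import *
# average of recent near-static readings' tilt
D=[json.loads(l) for l in open('log.jsonl')][-6:]
for q,p,o in D: print(np.round(p,4),Rq(o).as_matrix()[:,1].round(4))
E
python3 pl.py .5473 .0167 .395 6.0 0 5
```

```text
[0.4804 0.2873 0.3006] [-0.0021 -0.0026 -1.    ]
[0.4806 0.2877 0.2758] [-7.0e-04 -1.7e-03 -1.0e+00]
[0.4806 0.2879 0.3959] [ 1.0e-04 -1.4e-03 -1.0e+00]
[ 0.5517 -0.0436  0.3951] [-0.0033 -0.0012 -1.    ]
[ 0.5517 -0.0429  0.3953] [-0.0029 -0.001  -1.    ]
[ 0.5517 -0.0424  0.3956] [-0.0024 -0.001  -1.    ]
[ 0.5517 -0.0424  0.3956] t 22.05 F [ 0.3 -0.1 -1.8] w 0.0129 q [-0.2   0.25  1.57 -0.    1.33 -0.3 ]
0, -0.001, -0, 0.03, 0.01, 1.19, h
0, -0.001, -0, 0.03, 0.01, 1.18, h
0, -0.001, -0, 0.03, 0.01, 1.19, h
0, -0.001, -0, 0.03, 0.01, 1.18, h
0, -0.001, -0, 0.04, 0.01, 1.19, h
[0.5473 0.0167 0.395 ]
```

arm_command(increments=[0,-0.001,0,0.03,0,1.2,1,0,-0.001,0,0.03,0,1.2,1,0,-0.001,0,0.03,0,1.2,1,0,-0.001,0,0.03,0,1.2,1,0,-0.001,0,0.04,0,1.1,1,0,0,0,0,0,0,1])

```text
clock: 22.8
position: [0.5476, 0.0169, 0.3959]
ee_rot: [-0.705, 0.707, 0.037, -0.038]
contact_force: [-0.3, 0.8, -1.0]
width: 0.0132
```

```bash
python3 -c "
from slot import *
P,im,p,R=run('pics/g5.png',0); crop(im,210,310,120,230,5,'pics/g5c.png')
s=vision.get_image('side')[:,:,::-1]; crop(s,190,270,100,200,6,'pics/g5s.png')
"; python3 pl.py .5473 .0167 .395 6.0 0 1
```

```text
p [0.5476 0.0169 0.3959] t 22.8 F [-0.3  0.8 -1. ]
tool y [-0.0012 -0.0019 -1.    ] phi 6.03
exp slot px [261.8 189.2] tip px [260.9 196.2]
[0.5478 0.016  0.3959] t 22.9 F [-0.1 -0.7 -1.6] w 0.0132 q [-0.1   0.24  1.58 -0.    1.33 -0.2 ]
0.002, -0.001, -0.001, -0.04, 0.09, 0.07, h
[0.5473 0.0167 0.395 ]
```

View pics/g5c.png

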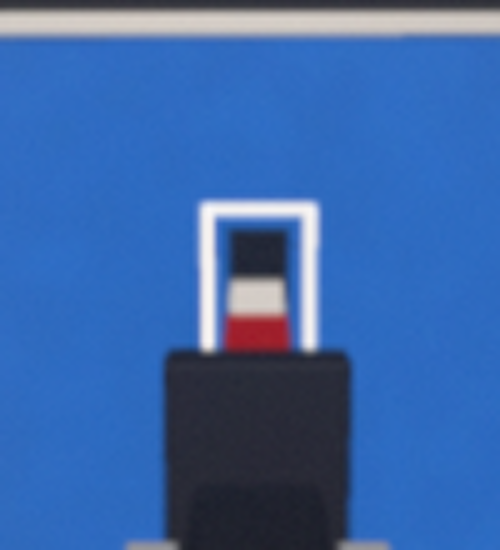

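View pics/g5s.png

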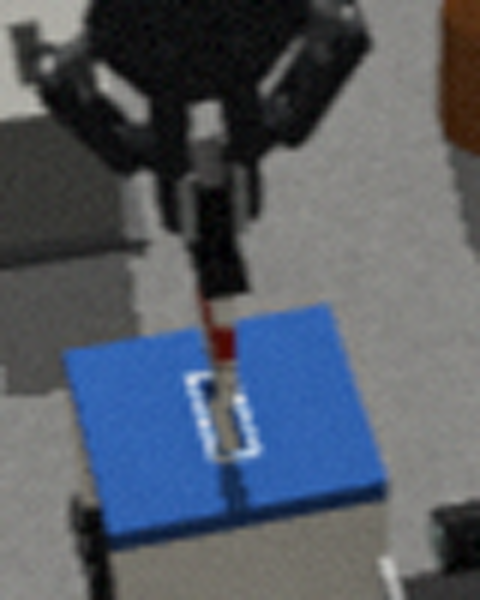

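```bash
python3 - <<'E'
from h import *
im=cv2.imread('pics/g5.png');s,p,R=st();P=vision.camera_params('wrist')
# subpixel profile: first picture outline and this one, along column through outline
g4=cv2.imread('pics/g4.png').astype(float)
pr=g4[80:160,262:266,2].mean(1); print('g4 red',[(80+i,int(v)) for i,v in enumerate(pr) if i<14 or i>62])
pr=im[150:180,259:264,2].mean(1).astype(int); print('g5 red',list(zip(range(150,180),pr)))
row=im[166:168,240:285,2].mean(0).astype(int);print('cols',list(zip(range(240,285),row)))
row=im[177:181,240:285].mean(0).astype(int);print('blade row red',[(240+i,r[2],r[0]) for i,r in enumerate(row)])
E
```

```text
g4 red [(80, 49), (81, 49), (82, 49), (83, 50), (84, 49), (85, 49), (86, 55), (87, 112), (88, 223), (89, 249), (90, 224), (91, 111), (92, 53), (93, 44), (143, 34), (144, 35), (145, 37), (146, 37), (147, 38), (148, 72), (149, 179), (150, 240), (151, 235), (152, 158), (153, 67), (154, 46), (155, 45), (156, 46), (157, 47), (158, 46), (159, 46)]
g5 red [(150, np.int64(47)), (151, np.int64(45)), (152, np.int64(47)), (153, np.int64(46)), (154, np.int64(46)), (155, np.int64(46)), (156, np.int64(47)), (157, np.int64(47)), (158, np.int64(47)), (159, np.int64(73)), (160, np.int64(173)), (161, np.int64(235)), (162, np.int64(225)), (163, np.int64(137)), (164, np.int64(59)), (165, np.int64(40)), (166, np.int64(37)), (167, np.int64(34)), (168, np.int64(34)), (169, np.int64(33)), (170, np.int64(34)), (171, np.int64(35)), (172, np.int64(33)), (173, np.int64(34)), (174, np.int64(43)), (175, np.int64(98)), (176, np.int64(171)), (177, np.int64(207)), (178, np.int64(211)), (179, np.int64(210))]
cols [(240, np.int64(45)), (241, np.int64(44)), (242, np.int64(45)), (243, np.int64(44)), (244, np.int64(46)),
[... 1803 characters left out ...]
nt64(193)), (266, np.int64(164), np.int64(164)), (267, np.int64(80), np.int64(143)), (268, np.int64(46), np.int64(174)), (269, np.int64(70), np.int64(194)), (270, np.int64(167), np.int64(219)), (271, np.int64(234), np.int64(237)), (272, np.int64(227), np.int64(235)), (273, np.int64(141), np.int64(215)), (274, np.int64(62), np.int64(194)), (275, np.int64(45), np.int64(192)), (276, np.int64(45), np.int64(192)), (277, np.int64(45), np.int64(192)), (278, np.int64(45), np.int64(193)), (279, np.int64(46), np.int64(193)), (280, np.int64(46), np.int64(193)), (281, np.int64(45), np.int64(193)), (282, np.int64(46), np.int64(193)), (283, np.int64(47), np.int64(194)), (284, np.int64(46), np.int64(193))]
```

arm_command(increments=[0,0,0,0.035,0.6,0,1,0,0,0,0,0.6,0,1,0,0,0,0,0.3,0,1,0,0,0,0,0,0,1])

```text
clock: 23.4
position: [0.548, 0.0158, 0.3804]
ee_rot: [-0.706, 0.707, 0.036, -0.037]
contact_force: [0.3, -0.1, -0.5]
width: 0.0134
```

```bash
python3 -c "
from slot import *
P,im,p,R=run('pics/g6.png',0); crop(im,210,310,120,230,5,'pics/g6c.png')
row=im[174:177,245:280].mean(0).astype(int);print('row',[(245+i,r[2]) for i,r in enumerate(row)])
"
```

```text
p [0.548  0.0158 0.3804] t 23.4 F [ 0.3 -0.1 -0.5]
tool y [-0.0021 -0.0019 -1.    ] phi 5.93
exp slot px [261.8 192.9] tip px [260.9 196.2]
row [(245, np.int64(44)), (246, np.int64(47)), (247, np.int64(45)), (248, np.int64(77)), (249, np.int64(187)), (250, np.int64(241)), (251, np.int64(228)), (252, np.int64(141)), (253, np.int64(61)), (254, np.int64(43)), (255, np.int64(58)), (256, np.int64(86)), (257, np.int64(104)), (258, np.int64(106)), (259, np.int64(105)), (260, np.int64(106)), (261, np.int64(105)), (262, np.int64(106)), (263, np.int64(105)), (264, np.int64(106)), (265, np.int64(103)), (266, np.int64(83)), (267, np.int64(46)), (268, np.int64(42)), (269, np.int64(51)), (270, np.int64(104)), (271, np.int64(213)), (272, np.int64(246)), (273, np.int64(221)), (274, np.int64(110)), (275, np.int64(53)), (276, np.int64(46)), (277, np.int64(47)), (278, np.int64(47)), (279, np.int64(48))]
```

View pics/g6c.png

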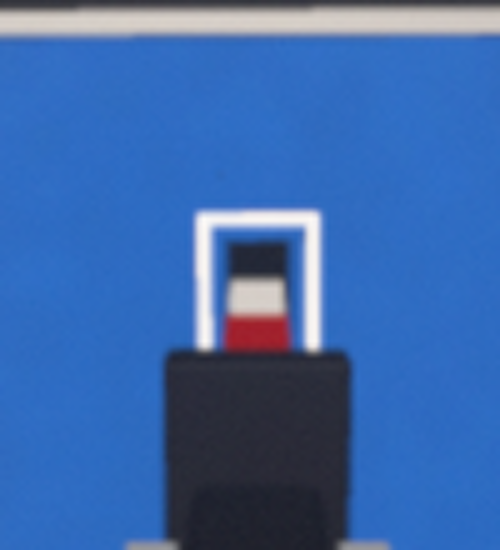

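```bash
python3 -c "
import cv2,numpy as np
im=cv2.imread('pics/g6.png').astype(float)
pr=im[156:172,257:266,2].mean(1)-46;pr=np.clip(pr,0,None)[:12];v=(pr*np.arange(156,168)).sum()/pr.sum();print(v)
im=cv2.imread('pics/g5.png').astype(float)
pr=im[154:168,257:266,2].mean(1)-46;pr=np.clip(pr,0,None)[:13];v5=(pr*np.arange(154,167)).sum()/pr.sum();print(v5)
for v,pz in((v,.3804),(v,.3809),(v5,.3959)):
  D=pz-.1413; s=(v-192)/295.5; y=.9616-.2746*s; z=-.2746-.9616*s; print(.0699+D*z/y-.0249)
"
```

```text
163.23055555555555
161.32166725290185
0.0012169272981436274
0.001125369220557143
5.94779354658459e-05
```

arm_command(increments=[0,0,0,0.01,0,0.1,1,0,0,0,0,0,0,1,0,0,0,0,0,0,1])

```text
clock: 23.82
position: [0.5481, 0.017, 0.381]
ee_rot: [-0.705, 0.707, 0.036, -0.037]
contact_force: [-0.1, -0.7, -1.6]
width: 0.0129
```

```bash
cat > al.py <<'E'
from slot import *
for k in range(2):
    P,im,p,R=run(f'pics/al.png',0); f=im.astype(float)
    pr=np.clip(f[156:168,257:266,2].mean(1)-46,0,None);v=(pr*np.arange(156,168)).sum()/pr.sum()
    D=p[2]-.1413; s=(v-192)/295.5; print('v',v.round(2),'slot z in tool mm',1e3*(.0699+D*(-.2746-.9616*s)/(.9616-.2746*s)-.0249))
    r=f[168:173,:,2].mean(0)-46; L=np.clip(r[246:254],0,None);Q=np.clip(r[268:277],0,None)
    print('outline c',((L*np.arange(246,254)).sum()/L.sum()+(Q*np.arange(268,277)).sum()/Q.sum())/2)
E
python3 al.py
```

```text
p [0.5481 0.017  0.381 ] t 23.825 F [-0.1 -0.7 -1.6]
tool y [-0.001 -0.002 -1.   ] phi 5.95
exp slot px [261.1 193.9] tip px [260.9 196.2]
v 164.48 slot z in tool mm 0.06131775188775168
outline c 260.5987984716433
p [0.5481 0.017  0.381 ] t 23.875 F [-0.2 -0.7 -0.6]
tool y [-0.0011 -0.002  -1.    ] phi 5.95
exp slot px [261.2 193.9] tip px [260.9 196.2]
v 164.49 slot z in tool mm 0.0581769427525497
outline c 260.65720697215755
```

arm_command(increments=[0,0,0,-0.02,0.3,0,1,0,0,0,0,0.3,0,1,0,0,0,0,0.3,0,1,0,0,0,0,0,0,1])

```text
clock: 24.42
position: [0.5478, 0.017, 0.3714]
ee_rot: [-0.706, 0.707, 0.036, -0.037]
contact_force: [-0.4, -0.9, -1.3]
width: 0.0133
```

```bash
python3 al.py
```

```text
p [0.5478 0.017  0.3714] t 24.425 F [-0.4 -0.9 -1.3]
tool y [-0.0022 -0.0019 -1.    ] phi 5.94
exp slot px [261.9 197.3] tip px [260.9 196.2]
v 165.86 slot z in tool mm 0.7573461716467653
outline c 261.1662866000943
p [0.5479 0.0169 0.3717] t 24.475 F [-0.5  0.7 -0.1]
tool y [-0.0016 -0.0019 -1.    ] phi 5.94
exp slot px [261.7 197.2] tip px [260.9 196.2]
v 165.8 slot z in tool mm 0.7536554768099655
outline c 260.951934285506
```

arm_command(increments=[0,0,0,0,0.3,0.02,1,0,0,0,0,0.3,0,1,0,0,0,0,0.3,0,1,0,0,0,0,0,0,1])

```text
clock: 25.02
position: [0.5477, 0.0172, 0.3625]
ee_rot: [-0.706, 0.707, 0.036, -0.037]
contact_force: [0.5, -1.2, -0.4]
width: 0.0133
```

```bash
sed -i 's/156:168/158:173/g;s/arange(156,168)/arange(158,173)/;s/168:173,:,2/172:175,:,2/' al.py; python3 al.py; python3 -c "
from h import *
s=vision.get_image('side')[:,:,::-1]; crop(s,190,270,100,200,6,'pics/g7s.png'); crop(cv2.imread('pics/al.png'),210,310,120,230,5,'pics/g7c.png')"
```

```text
p [0.5477 0.0172 0.3625] t 25.025 F [ 0.5 -1.2 -0.4]
tool y [-0.0021 -0.0019 -1.    ] phi 5.95
exp slot px [261.9 200.9] tip px [260.9 196.2]
v 169.09 slot z in tool mm -0.015836614626840717
outline c 261.23267299744555
p [0.5478 0.0172 0.3627] t 25.075 F [-0.1  0.1 -0.5]
tool y [-0.0016 -0.002  -1.    ] phi 5.95
exp slot px [261.7 200.7] tip px [260.9 196.2]
v 168.91 slot z in tool mm 0.07821670813481368
outline c 261.01511653081343
```

View pics/g7s.png

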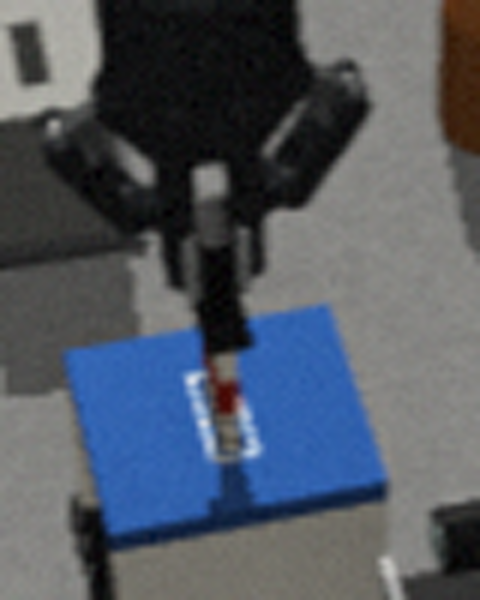

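View pics/g7c.png

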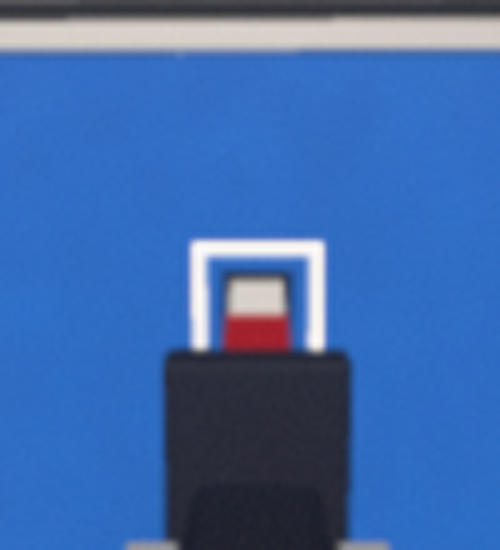

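The blade is inside the slot's mouth (wrist crop: blade at 228–288, inside the outline at 192–325) and shows no contact force. I continue down.

arm_command(increments=[0,0,0,0,0.4,0,1,0,0,0,0,0.4,0,1,0,0,0,0,0.4,0,1,0,0,0,0,0.4,0,1,0,0,0,0,0,0,1])

```text
clock: 25.8
position: [0.5477, 0.0171, 0.3464]
ee_rot: [-0.706, 0.707, 0.036, -0.037]
contact_force: [0.1, -0.7, -1.0]
width: 0.0133
```

arm_command(increments=[0,0,0,0,0.4,0,1,0,0,0,0,0.4,0,1,0,0,0,0,0.4,0,1,0,0,0,0,0.3,0,1,0,0,0,0,0,0,1])

```text
clock: 26.42
position: [0.5477, 0.0171, 0.3316]
ee_rot: [-0.706, 0.707, 0.036, -0.037]
contact_force: [0.8, -0.2, -0.8]
width: 0.0132
```

```bash
python3 -c "
from h import *
s,p,R=st();print(p,s['contact_force'],s['moment'],s['width'],R.as_matrix()[:,1],s['clock'])
s=vision.get_image('side')[:,:,::-1]; crop(s,195,265,130,200,8,'pics/g8s.png'); w=vision.get_image('wrist')[:,:,::-1];crop(w,210,310,120,230,5,'pics/g8c.png')"
```

```text
[0.54771616 0.01708854 0.33155921] [ 0.84071845 -0.16888543 -0.83355958] [-0.07911976 -0.0940172   0.00850186] 0.013225360801716943 [-0.00187152 -0.00190742 -0.99999643] 26.425
```

View pics/g8s.png

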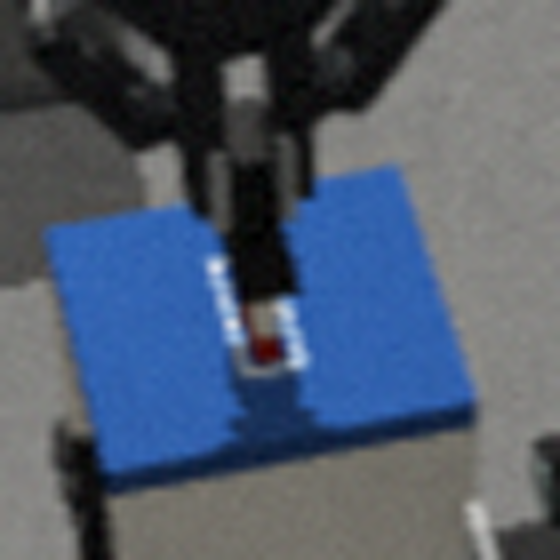

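View pics/g8c.png

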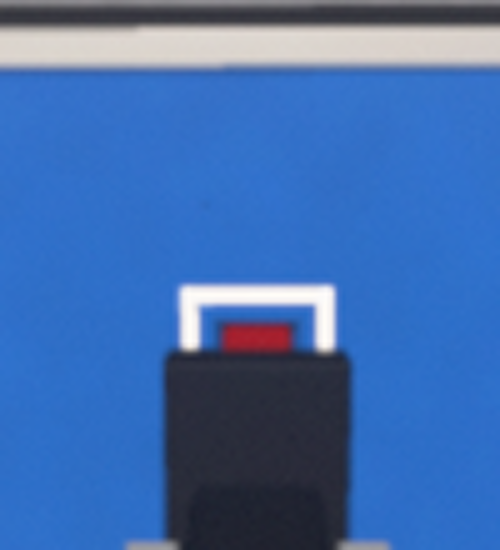

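arm_command(increments=[0,0,0,0,0.15,0,1,0,0,0,0,0,0,1,0,0,0,0,0,0,1,0,0,0,0,0,0,1])

```text
clock: 27.02
position: [0.5478, 0.0171, 0.3304]
ee_rot: [-0.705, 0.707, 0.036, -0.037]
contact_force: [0.2, 0.4, -1.5]
width: 0.0135
```

```bash
python3 -c "
from h import *
s,p,R=st();print(p,s['contact_force'],s['moment'],s['width'],R.as_matrix()[:,1],s['clock'])
S=vision.camera_params('side')
s=vision.get_image('side')[:,:,::-1]; cv2.imwrite('pics/f_s.png',s);crop(s,225,255,150,190,14,'pics/f_sc.png')
hsv=cv2.cvtColor(s.copy(),cv2.COLOR_BGR2HSV)
# predicted rows of the blade's -y edge
sl=np.array([.5475,.017,0]);Rs=Rn.from_euler('z',6,degrees=True)
for n,h in (('roof line@-y blade edge',.110),('band top',.120),('hi tip+80',.145)):
    print(n,proj(S,sl+Rs.apply([0,-.020,0])+[0,0,h]).round(1))
print('collar -y bottom',proj(S,sl+Rs.apply([0,-.028,.145])).round(1))
col=s[150:190,226:256].astype(int)
u=int(round(proj(S,sl+Rs.apply([0,-.020,.115]))[0]))
for v in range(160,182): print(v,s[v,u-2:u+3].mean(0).round().astype(int)[::-1])
t=vision.get_image('top')[:,:,::-1];cv2.imwrite('pics/f_t.png',t)
"
```

```text
[0.54781034 0.01708841 0.33044159] [ 0.23039153  0.38453714 -1.49761159] [-0.02034515  0.01359163  0.01902922] 0.013505016615017091 [-0.00112581 -0.00197982 -0.99999741] 27.025
roof line@-y blade edge [227.6 174.7]
band top [227.5 172.1]
hi tip+80 [227.  165.5]
collar -y bottom [227.7 167.8]
160 [11 16 20]
161 [11 12 14]
162 [11 10 12]
163 [14 13 15]
164 [15 14 14]
165 [15 15 15]
166 [16 16 16]
167 [46 47 48]
168 [125 124 121]
169 [123 122 124]
170 [111 114 118]
171 [106 101 106]
172 [82 59 70]
173 [68 32 45]
174 [64 29 41]
175 [71 70 85]
176 [ 90 100 112]
177 [43 62 94]
178 [22 46 87]
179 [24 48 88]
180 [23 48 88]
181 [23 48 89]
```

View pics/f_s.png

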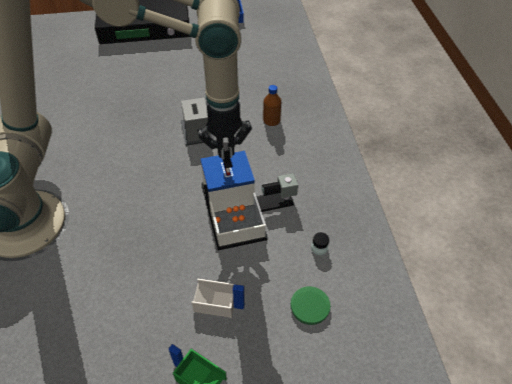

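View pics/f_sc.png

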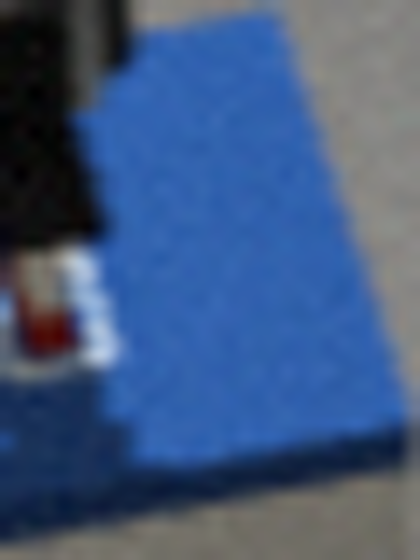

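View pics/f_t.png

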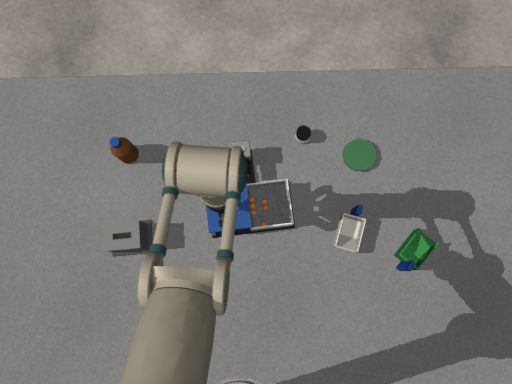

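Side view: the red band runs from rows 172 to 175 down to the roof, against a predicted 172.1 to 174.7. Six beads are in the well, the cup stands upright at (215,298), and the flask, dish and jar are where they were. The gauge is upright, held and free of contact force, so I'm handing in.

```bash
python3 -c "
from rig import ticket,manip
print(ticket.sign_off()); print(manip.get_state()['clock'])"
```

```text
the job is handed in; nothing more can be done
None
the job is handed in; nothing more can be done
```

The job is done and handed in at about 27 s of the 72 s. No verdict is reported.

- **Beads and cup:** I tipped the cup about 67° over the well. The top view showed all six beads in the well, and the cup empty. The cup stands upright on the bench close to where it started.
- **Gauge:** I took it from the rack, lined it up with the slot from wrist pictures, and lowered it through the roof with no contact force above noise (under 2 N). It is still gripped, with a finger opening of 13.5 mm and a tilt of about 0.1°.
- **Red band height:** From the tool height, the roof's top face lies about 44.6 mm up the gauge; the band's centre is at 45 mm. The side picture agrees to within about 2 mm.
- **Bystanders:** The flask, petri dish, jar and green look-alike were not touched and looked unmoved in the last pictures.

**Disagreements between checks:** The side and top cameras differed by 3–4 mm on positions, so I used the wrist camera for the slot. One slot-alignment reading jumped by about 1 mm. I corrected the position and measured again before going in. A later 0.75 mm offset was probably a clipped measuring window; with a wider window it read under 0.1 mm.

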